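Stack the test sieves on the shaker

TASK

Build the sieve stack on the small grey shaker: seat the blue sieve in the steel pan on top of it, the yellow sieve on the blue one, the red sieve on the yellow one, and close the stack with the white lid. Each piece must sit fully home and level on the one below; leave the dropper bottle, the canister and the spectacles where they are.

Things in the scene. Friction and masses are not known exactly. Their poses are not given: they have to be found in the camera images.
- shaker: Small round grey sieve shaker, fixed: housing 76 mm diameter, 26 mm high, a black dial on its side at own -x (sticks out 5 mm), on top a black disc and an open steel pan. Origin at the centre of its underside, z up. Pan on the axis: 52 mm outside, 48 inside, inner floor at z = 33 mm, rim at z = 48 mm. A sieve seated in the pan has its origin at z = 38 mm.
- sieve_blue: Blue test sieve (finest mesh), an open round cup 42 mm high; origin at the centre of its underside, z up. z 0 to 10 mm: tapered foot, diameter 34 mm at the bottom, 44 at its top. z 10 to 42: frame, 52 outside, 48 inside, mesh floor at 13; grip it above z = 15 to clear the part below. The foot nests in a 48 mm mouth until the frame rests on that rim, its origin then 10 mm below the rim. Loose, 40 to 85 g.
- sieve_yellow: Yellow test sieve (medium mesh), an open round cup 42 mm high; origin at the centre of its underside, z up. z 0 to 10 mm: tapered foot, diameter 34 mm at the bottom, 44 at its top. z 10 to 42: frame, 52 outside, 48 inside, mesh floor at 13; grip it above z = 15 to clear the part below. The foot nests in a 48 mm mouth until the frame rests on that rim, its origin then 10 mm below the rim. Loose, 40 to 85 g.
- sieve_red: Red test sieve (coarsest mesh), an open round cup 42 mm high; origin at the centre of its underside, z up. z 0 to 10 mm: tapered foot, diameter 34 mm at the bottom, 44 at its top. z 10 to 42: frame, 52 outside, 48 inside, mesh floor at 13; grip it above z = 15 to clear the part below. The foot nests in a 48 mm mouth until the frame rests on that rim, its origin then 10 mm below the rim. Loose, 40 to 85 g.
- lid: White round lid with black knob, 44 mm high; origin at the centre of its underside, z up. z 0 to 10 mm: tapered foot, diameter 34 mm at the bottom, 44 at its top. z 10 to 18: flange 52 mm. z 18 to 44: black knob, 18 mm diameter, the place to grip. The foot nests in a sieve's 48 mm mouth until the flange rests on the rim, its origin then 10 mm below the rim. Loose, 28 to 56 g.
- immersion_oil: Bystander: small glass dropper bottle with yellowish content and black dropper cap, 32 mm diameter, 88 mm high, standing loose behind the work; origin at the centre of its underside.
- objective_can: Bystander: black screw canister with a blue band, 34 mm diameter, 50 mm high, standing loose behind the work; origin at the centre of its underside.
- spectacles: Bystander: black spectacles, 20 x 125 x 40 mm, standing loose behind the work, the 125 mm roughly along y; origin at the centre of the underside.
Things that resemble listed ones, but are neither listed nor needed, are in the scene too. Several things look just like the sieve_blue: the one meant starts nearest to the robot's base.

How it is judged:
At the end, for the whole second after the job is handed in: From the bottom up: shaker pan, blue, yellow, red sieve, white lid. Each piece is centred within 5 mm on the one below, seated to within 3 mm of its full depth, upright within 0.08 rad, at rest and released (horizontal distance between sieve_blue and shaker below 0.005 m and z of sieve_blue in the frame of shaker between 0.035 and 0.041 m and angle between each of sieve_blue, sieve_yellow, sieve_red, lid's own z axis and vertical below 0.08 rad and linear speed of each of sieve_blue, sieve_yellow, sieve_red, lid below 0.02 m/s and horizontal distance between sieve_yellow and sieve_blue below 0.005 m and z of sieve_yellow in the frame of sieve_blue between 0.029 and 0.035 m and horizontal distance between sieve_red and sieve_yellow below 0.005 m and z of sieve_red in the frame of sieve_yellow between 0.029 and 0.035 m and horizontal distance between lid and sieve_red below 0.005 m and z of lid in the frame of sieve_red between 0.029 and 0.035 m); the robot touches nothing.
It fails at once if the dropper bottle is moved more than 25 mm or tipped (distance of immersion_oil from where it was at the start of the episode above 0.025 m or angle between immersion_oil's own z axis and vertical above 0.5 rad).
It fails at once if the canister is moved more than 25 mm or tipped (distance of objective_can from where it was at the start of the episode above 0.025 m or angle between objective_can's own z axis and vertical above 0.5 rad).
It fails at once if the pair of spectacles is moved more than 25 mm or tipped (distance of spectacles from where it was at the start of the episode above 0.025 m or angle between spectacles's own z axis and vertical above 0.5 rad).
It also fails if it takes over 102 s, if anything falls off the work surface, if the arm or the gripper's body presses on something with over 40 N, if the wrist force passes 120 N, or if a joint passes its speed limit or range.

ROBOT

A 6-joint arm with a two-finger parallel gripper is mounted at the origin on a cart in front of the work surface, level with it; the furniture and walls round the work are solid. World frame = base frame: x ahead of the robot, y to its left, z up, the work surface at z = 0. Lengths are in m, angles in rad, forces in N, time in s.
With the tool pointing down it reaches from about 0.3 to 0.875 m from the base axis. Payload 6.4 kg.
Tool frame: the origin (TCP) lies midway between the tips of the shut fingers; the grasp point (between the pads) lies ctrl.grip_point_offset behind it (ctrl.grip_point_offset is the distance from the TCP to the grasp point, in m); z points along the fingers, y is the direction in which the jaws open and shut (so a half turn about z gives the same grasp; the last joint's range is limited). The gripper opens to 85 mm and grips with 20 to 120 N. Pads are 22 mm wide; open, the fingers measure 114 mm over their backs; the gripper's body (76 mm by 85 mm) begins 54 mm behind the grasp point. The pads swing forward as they close: fully open they stand 13 mm farther back than shut.
Start: joints at [0.945, 0.181, 1.607, -0, 1.354, -0.206], TCP at [0.234, 0.525, 0.21] pointing down, gripper open.
Joint ranges: [-2.99, 2.99], [-0.89, 2.07], [0.3, 2.58], [-1.14, 4.28], [0, 2.63], [-3.12, 3.12]. Speed limits (rad/s): [2.57, 2.57, 3.01, 3.14, 3.14, 3.14].

INTERFACE

Orientations are given as a unit quaternion [w, x, y, z].
In Python, from bench import ctrl, viewer gives the robot as it stands.
- The arm moves only by the shell command python3 -m handwheel 'ROWS' [OPENING]. ROWS is JSON, a list of rows, each an object with "travel": the shift along the tool's x, y, z as a fraction of full scale, a list of three; "dr": the turn, a rotation vector about the tool's x, y, z as a fraction of full scale, a list of three. A call has 1 to 20 rows; each row shifts and turns the pose as measured when the row begins, along the tool's axes as they then stand; what a row does not reach is not made up. Full scale, the value 1, is 150 mm for a shift and 30 degrees for a turn. A row lasts 1/12 s, in which the tool goes at most 41.7 mm and 7.16 degrees, less where a joint would pass 70% of its speed; a pose out of reach is approached as far as the arm can. A call with a number of a shift or a turn outside -1 to 1 is refused whole. A call with a gripper value outside its range is refused whole. OPENING is the opening, from -1 (shut) to 1 (fully open), set as the call begins (- or left out, the last holds). The fingers move at their own pace and stop on an object; the grip force is fixed at half the most. Time passes only in rows, so rows that do not move let the fingers close. It gives the time, the measured TCP pose, the force and the opening at its end, in the units of the state.
- ctrl.get_obs(): the state, without advancing time (a new reading comes with each control period).
- viewer.camera(name): name is "scene" or "top" or "wrist"; returns the picture (480x640x3 uint8, red, green, blue); there is no depth.
- viewer.get_calibration(name): a dict with "camera_matrix" (3x3 intrinsics, pixels), "R" (3x3) and "t" (3): a world point X has camera coordinates R X + t. Camera axes: x right, y down, z forward; pixel columns grow to the right and rows downward; lengths in m; the calibration is good to about 2 mm. A picture is of the moment at which its call begins: read the wrist's pose just before it. get_calibration takes no time and is no camera call; for the wrist camera it gives the pose at the moment of the call.
- ctrl.hand_in(): hands the job in, once; it reports no verdict.
The state is a dict: "time_s": time; "q": joint angles; "dq": joint speeds; "joint_efforts": joint torques, N m; "eef_pos": TCP position; "eef_rot": TCP orientation; "wrist_force": force on the tool from outside, world axes, zero at the start; "torque": the same for the moment, N m; "opening": opening from 0.0 (shut) to 1.0 (fully open).
Only numpy, scipy, OpenCV 4.12 (cv2) and the standard library are available. Lean on these libraries where they do the work, as an engineer would, in place of code of your own. Each camera call takes 0.05 s, during which the arm holds its last target. There are 200 camera calls.

## Working session

There is one attempt and no reset: what is moved stays moved. The work goes in short steps, Python scripts to look and compute and a shell command to move; the robot and the scene stay as the last step left them, time stands still between calls to the robot, and variables do not carry over. Pictures are saved under pics/ and viewed, about 12 in all and at most 16, crops included, and the job is handed in when it is done.

```bash
ls; mkdir -p pics; python3 - <<'E'
from bench import ctrl, viewer
import cv2
o=ctrl.get_obs(); print(o, ctrl.grip_point_offset)
for n in("scene","top"):
    cv2.imwrite(f"pics/{n}0.png",viewer.camera(n)[:,:,::-1])
    c=viewer.get_calibration(n); print(n,c)
E
```

```text
pics
{'time_s': 0.0, 'q': array([ 9.44683283e-01,  1.81541284e-01,  1.60798182e+00, -8.83635059e-06,
        1.35380165e+00, -2.06332674e-01]), 'dq': array([ 8.20327535e-05, -1.73549648e-04,  7.20801893e-04, -5.53231154e-04,
        1.99651351e-03,  3.24068471e-04]), 'joint_efforts': array([-1.08690856e-03, -4.44851911e+01, -3.51337516e+01, -2.51843312e-04,
        8.97186517e-03, -3.22292840e-05]), 'eef_pos': array([0.2340055 , 0.52459833, 0.2089967 ]), 'eef_rot': array([-3.46205418e-04,  2.08351484e-01,  9.78053633e-01, -7.93851446e-04]), 'wrist_force': array([0.70202575, 0.1951036 , 0.37413383]), 'torque': array([ 0.06693771, -0.05873489,  0.03850661]), 'opening': 1.0038816359594998} 0.0187
scene {'camera_matrix': array([[455.07757493,   0.        , 321.25372586],
       [  0.        , 455.07757493, 238.43573273],
       [  0.        ,   0.        ,   1.        ]]), 'R': array([[-0.36119017, -0.93247546,  0.00558278],
       [-0.61150014,  0.23233343, -0.75636549],
       [ 0.7039952 , -0.27660565, -0.65412543]]), 't': array([-0.22053424,  0.40569572,  0.43404882])}
top {'camera_matrix': array([[508.98639354,   0.        , 327.30482377],
       [  0.        , 508.98639354, 238.10222297],
       [  0.        ,   0.        ,   1.        ]]), 'R': array([[-0.02792955, -0.99955826, -0.01015983],
       [-0.98727012,  0.02917543, -0.15635376],
       [ 0.15658111,  0.00566361, -0.98764886]]), 't': array([-0.42669942,  0.49597729,  1.05644011])}
```

View pics/top0.png

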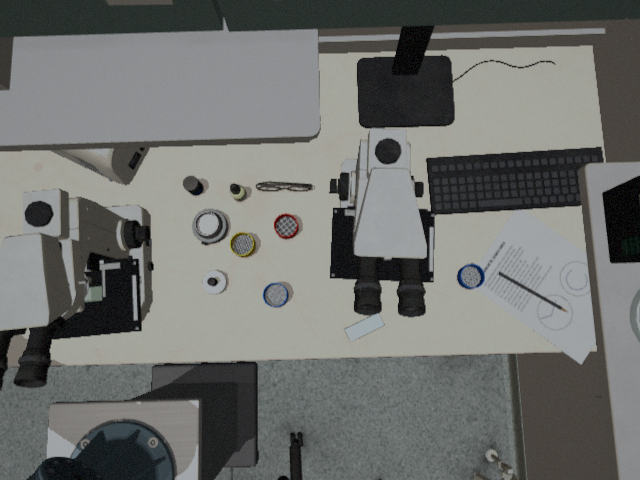

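View pics/scene0.png

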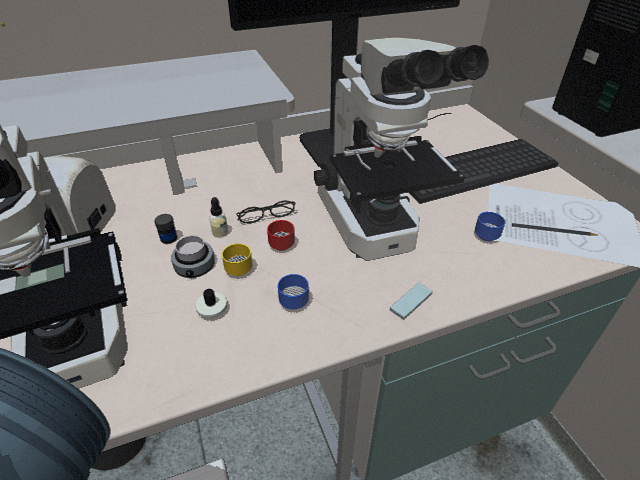

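Top view: blue sieves at about (276,294) (near base) and (471,277), yellow (243,244), red (287,226), lid (214,282), shaker (210,226). Microscopes stand on both sides and the bystanders are behind the work.

```bash
cat > h.py <<'E'
import numpy as np, cv2
from bench import ctrl, viewer
def ray(c,uv):
    d=np.linalg.inv(c["camera_matrix"])@np.array([uv[0],uv[1],1.]); R=np.array(c["R"]);return -R.T@c["t"], R.T@d
def plane(c,uv,z):
    o,d=ray(c,uv); return o+d*(z-o[2])/d[2]
def proj(c,X):
    p=c["camera_matrix"]@(c["R"]@np.array(X)+c["t"]); return p[:2]/p[2]
def two(a,ua,b,ub):
    o1,d1=ray(a,ua);o2,d2=ray(b,ub)
    A=np.stack([d1,-d2],1);s=np.linalg.lstsq(A,o2-o1,rcond=None)[0]
    p,q=o1+s[0]*d1,o2+s[1]*d2; return (p+q)/2,np.linalg.norm(p-q)
HSV={"blue":[(105,120,50),(128,255,255)],"yellow":[(20,120,70),(34,255,255)],"red":[(173,120,70),(180,255,255)]}
def blobs(img,col,amin=60):
    h=cv2.cvtColor(img,cv2.COLOR_RGB2HSV); m=cv2.inRange(h,*map(np.array,HSV[col]))
    if col=="red": m|=cv2.inRange(h,(0,120,70),(6,255,255))
    m=cv2.morphologyEx(m,cv2.MORPH_CLOSE,np.ones((3,3)))
    out=[]
    for k in cv2.findContours(m,cv2.RETR_EXTERNAL,cv2.CHAIN_APPROX_NONE)[0]:
        x,y,w,hh=cv2.boundingRect(k)
        if w*hh>amin: out.append((k,(x,y,w,hh)))
    return sorted(out,key=lambda b:-b[1][2]*b[1][3])
E
python3 - <<'E'
from h import *
np.set_printoptions(precision=4,suppress=True)
T=viewer.get_calibration("top");S=viewer.get_calibration("scene")
ti=cv2.imread("pics/top0.png")[:,:,::-1].copy();si=cv2.imread("pics/scene0.png")[:,:,::-1].copy()
for c in HSV:
  for n,i,K in(("top",ti,T),("scene",si,S)):
    for k,b in blobs(i,c,200)[:3]:
        u=(b[0]+b[2]/2-.5,b[1]+b[3]/2-.5); print(c,n,b,plane(K,u,.026))
for n,u,z in(("lid",(214.5,282),.018),("knob",(212,281),.044),("shaker pan",(209.5,225),.048),("oil",(237,188),.088),("can",(191,183),.05),("specL",(257,186),.04),("specR",(312,187),.04),
  ("microscope base fr",(141,328),.03),("micro right back",(150,210),.05),("knob",(130,233),.15),("top",(38,213),.4),("eyepiece",(32,372),.3),("shelf corner",(318,135),.2),("micro2 stage",(332,278),.1),("micro2 knob",(335,186),.1)): print(n,plane(T,u,z))
for n,u,z in (("pan",(190,247),.048),("m base corner",(124,358),0),("m stage corner",(128,297),.12),("knob",(210,293),.044)): print("scene",n,plane(S,u,z))
print(two(T,(141,328),S,(127,300)),two(T,(212,281),S,(209.5,293)),two(T,(38,205),S,(20,130)))
E
```

```text
blue top (458, 264, 26, 25) [ 0.3942 -0.7445  0.026 ]
blue scene (278, 274, 30, 35) [ 0.3635 -0.3255  0.026 ]
blue scene (475, 212, 30, 29) [ 0.3892 -0.7425  0.026 ]
yellow top (230, 232, 25, 25) [ 0.4777 -0.2554  0.026 ]
yellow scene (222, 243, 30, 33) [ 0.4734 -0.2557  0.026 ]
red top (274, 214, 24, 25) [ 0.5146 -0.3504  0.026 ]
red scene (267, 220, 27, 30) [ 0.5109 -0.3493  0.026 ]
lid [ 0.3977 -0.1943  0.018 ]
knob [ 0.3979 -0.195   0.044 ]
shaker pan [ 0.5176 -0.1897  0.048 ]
oil [ 0.5865 -0.256   0.088 ]
can [ 0.6109 -0.1493  0.05  ]
specL [ 0.6025 -0.2908  0.04  ]
specR [ 0.5966 -0.4106  0.04  ]
microscope base fr [ 0.3042 -0.0423  0.03  ]
micro right back [ 0.5538 -0.0618  0.05  ]
knob [ 0.4868 -0.0603  0.15  ]
top [ 0.475  -0.0259  0.4   ]
eyepiece [0.2429 0.0267 0.3   ]
shelf corner [ 0.6548 -0.4297  0.2   ]
micro2 stage [ 0.3926 -0.4483  0.1   ]
micro2 knob [ 0.5814 -0.46    0.1   ]
scene pan [ 0.5097 -0.1825  0.048 ]
scene m base corner [ 0.3473 -0.0493  0.    ]
scene m stage corner [ 0.3504 -0.0864  0.12  ]
scene knob [ 0.3909 -0.1951  0.044 ]
(array([ 0.305 , -0.0918,  0.1598]), np.float64(0.0020537645944837734)) (array([ 0.3983, -0.194 ,  0.0369]), np.float64(0.001255111469105565)) (array([0.5046, 0.0029, 0.319 ]), np.float64(0.033734321276193434))
```

```bash
python3 -m handwheel '[{"travel":[0,0,-0.27],"dr":[0,0,0]},{"travel":[0,0,-0.27],"dr":[0,0,0]},{"travel":[0,0,-0.27],"dr":[0,0,0]},{"travel":[0,0,-0.27],"dr":[0,0,0]},{"travel":[0,0,-0.27],"dr":[0,0,0]},{"travel":[0,0,-0.27],"dr":[0,0,0]},{"travel":[0,0,-0.27],"dr":[0,0,0]},{"travel":[0,0,-0.27],"dr":[0,0,0]}]' 1
cat >> h.py <<'E'
def R_(o):
    w,x,y,z=o["eef_rot"]; from scipy.spatial.transform import Rotation as Q
    return Q.from_quat([x,y,z,w])
def go(target,yang=None):
    """print tool-frame move (units of full scale) to TCP target [x,y,z], tool down, tool-y at yang deg"""
    from scipy.spatial.transform import Rotation as Q
    o=ctrl.get_obs(); R=R_(o); d=R.inv().apply(np.array(target)-o["eef_pos"])/.15
    s="pos %s d/fs %s norm rows %.1f"%(o["eef_pos"].round(4),d.round(3),np.linalg.norm(d)*.15/.0417)
    if yang is not None:
        a=np.deg2rad(yang);y=np.array([np.cos(a),np.sin(a),0]);z=np.array([0,0,-1.]);M=np.stack([np.cross(y,z),y,z],1)
        s+=" dr %s"%((R.inv()*Q.from_matrix(M)).as_rotvec()/np.deg2rad(30)).round(3)
    print("t %.2f"%o["time_s"],s)
E
python3 - <<'E'
from h import *
T=viewer.get_calibration("top");S=viewer.get_calibration("scene")
print("scope2 eyepiece/head heights",two(T,(411,310),S,(475,62)),two(T,(368,310),S,(420,70)),two(T,(387,140),S,(395,42)))
go([.38,-.25,.55],-50); print(ctrl.get_obs()["q"].round(2))
E
```

```text
time_s: 0.77
eef_pos: [0.232, 0.5218, 0.5281]
eef_rot: [-0.007, 0.208, 0.978, -0.016]
wrist_force: [1.0, 0.6, 0.0]
opening: 1.001
scope2 eyepiece/head heights (array([ 0.32045845, -0.55889328,  0.39165536]), np.float64(0.002812425085764303)) (array([ 0.32585013, -0.49309583,  0.3883614 ]), np.float64(0.01042586335613377)) (array([ 0.5751147 , -0.5633507 ,  0.34318336]), np.float64(0.052120750275428805))
t 0.77 pos [0.232  0.5218 0.5281] d/fs [-2.998 -4.299 -0.018] norm rows 18.9 dr [-0.056  0.059  3.864]
[ 0.94  0.15  1.03  0.    2.01 -0.21]
```

```bash
python3 -m handwheel '[{"travel":[-0.15,-0.21,-0.06],"dr":[0,0,0]},{"travel":[-0.15,-0.21,-0.06],"dr":[0,0,0]},{"travel":[-0.15,-0.21,-0.03],"dr":[0,0,0]},{"travel":[-0.15,-0.21,0],"dr":[0,0,0]},{"travel":[-0.15,-0.21,0],"dr":[0,0,0]},{"travel":[-0.15,-0.21,0],"dr":[0,0,0]},{"travel":[-0.15,-0.21,0],"dr":[0,0,0]},{"travel":[-0.15,-0.21,0],"dr":[0,0,0]},{"travel":[-0.15,-0.21,0],"dr":[0,0,0]},{"travel":[-0.15,-0.21,0],"dr":[0,0,0]}]'
python3 -c "
from h import *
go([.38,-.25,.55],-50)"
```

```text
time_s: 1.6
eef_pos: [0.3125, 0.1379, 0.5642]
eef_rot: [-0.005, 0.201, 0.98, -0.011]
wrist_force: [1.2, -0.4, 1.2]
opening: 1.0
t 1.60 pos [0.3125 0.1379 0.5642] d/fs [-1.433 -2.197  0.141] norm rows 9.4 dr [-0.038  0.042  3.893]
```

```bash
python3 -m handwheel '[{"travel":[-0.14,-0.22,0],"dr":[0,0,0]},{"travel":[-0.14,-0.22,0],"dr":[0,0,0]},{"travel":[-0.14,-0.22,0],"dr":[0,0,0]},{"travel":[-0.14,-0.22,0],"dr":[0,0,0]},{"travel":[-0.14,-0.22,0],"dr":[0,0,0]},{"travel":[-0.14,-0.22,0],"dr":[0,0,0]},{"travel":[-0.14,-0.22,0],"dr":[0,0,0]},{"travel":[-0.14,-0.22,0],"dr":[0,0,0]},{"travel":[-0.14,-0.22,0],"dr":[0,0,0]},{"travel":[-0.14,-0.22,0.1],"dr":[0,0,0]}]'
python3 -m handwheel '[{"travel":[0,0,0.1],"dr":[-0.004,0.004,0.238]},{"travel":[0,0,0.1],"dr":[0,0,0.238]},{"travel":[0,0,0.1],"dr":[0,0,0.238]},{"travel":[0,0,0.1],"dr":[0,0,0.238]},{"travel":[0,0,0.1],"dr":[0,0,0.238]},{"travel":[0,0,0.1],"dr":[0,0,0.238]},{"travel":[0,0,0.1],"dr":[0,0,0.238]},{"travel":[0,0,0.1],"dr":[0,0,0.238]},{"travel":[0,0,0.1],"dr":[0,0,0.238]},{"travel":[0,0,0.1],"dr":[0,0,0.238]},{"travel":[0,0,0.1],"dr":[0,0,0.238]},{"travel":[0,0,0],"dr":[0,0,0.238]},{"travel":[0,0,0],"dr":[0,0,0.238]},{"travel":[0,0,0],"dr":[0,0,0.238]},{"travel":[0,0,0],"dr":[0,0,0.238]},{"travel":[0,0,0],"dr":[0,0,0.238]},{"travel":[0,0,0],"dr":[0,0,0]}]'
python3 - <<'E'
from h import *
go([.365,-.3255,.15],-50)
c=viewer.get_calibration("wrist")
i=viewer.camera("wrist"); cv2.imwrite("pics/w1.png",i[:,:,::-1]); print(c, -c["R"].T@c["t"])
for n,X in (("blue",(.365,-.3255,.042)),("yel",(.4755,-.2555,.042)),("red",(.513,-.35,.042)),("pan",(.515,-.187,.048)),("lid",(.397,-.1945,.044))): print(n,proj(c,X))
E
```

```text
time_s: 2.43
eef_pos: [0.3708, -0.2662, 0.558]
eef_rot: [-0.002, 0.202, 0.979, -0.012]
wrist_force: [1.3, 0.5, -0.3]
opening: 0.998
time_s: 3.85
eef_pos: [0.3634, -0.2749, 0.3672]
eef_rot: [-0.006, 0.935, 0.355, -0.013]
wrist_force: [-0.1, 0.3, -0.1]
opening: 1.001
t 3.85 pos [ 0.3634 -0.2749  0.3672] d/fs [-0.185  0.29   1.446] norm rows 5.3 dr [-0.04   0.04   0.051]
{'camera_matrix': array([[376.2125093 ,   0.        , 318.92340953],
       [  0.        , 376.2125093 , 230.26154757],
       [  0.        ,   0.        ,   1.        ]]), 'R': array([[ 0.66209209, -0.74916722, -0.01955841],
       [-0.71263963, -0.63745691,  0.29290517],
       [-0.23190259, -0.1799921 , -0.95594144]]), 't': array([-0.43926993, -0.00251946,  0.56176782])} [ 0.4193171  -0.22957891  0.52916368]
blue [353.40933512 197.73993947]
yel [373.33587977  93.53667836]
red [449.62266857 123.05588575]
pan [354.66568476  23.6037867 ]
lid [293.25415255 109.45366513]
```

View pics/w1.png

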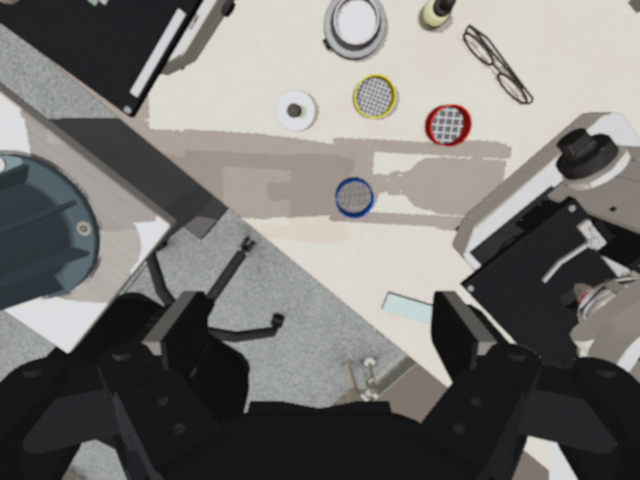

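Wrist view: blue (355,197), yellow (375,97), red (448,125), lid (296,111) and shaker pan (356,20) agree with the predictions. I measure each once here, then approach blue.

```bash
cat >> h.py <<'E'
def hullc(k):
    m=cv2.moments(cv2.convexHull(k)); return m["m10"]/m["m00"],m["m01"]/m["m00"]
def dark(img,c,X,r,v=60):
    u=proj(c,X).astype(int);x0,y0=max(u[0]-r,0),max(u[1]-r,0); g=cv2.cvtColor(img,cv2.COLOR_RGB2GRAY)[y0:u[1]+r,x0:u[0]+r]
    ks=cv2.findContours((g<v).astype(np.uint8),cv2.RETR_EXTERNAL,cv2.CHAIN_APPROX_NONE)[0]
    k=max(ks,key=cv2.contourArea); h=hullc(k); return (h[0]+x0,h[1]+y0),cv2.boundingRect(k)
E
python3 - <<'E'
from h import *
np.set_printoptions(precision=4,suppress=True)
i=cv2.imread("pics/w1.png")[:,:,::-1].copy(); c=viewer.get_calibration("wrist")
for n in HSV:
    k,b=blobs(i,n,300)[0]; print(n,b,plane(c,hullc(k),.026))
u,b=dark(i,c,(.397,-.1945,.044),18); print("knob",u,b,plane(c,u,.034))
cr=cv2.resize(i[0:75,310:405],None,fx=6,fy=6,interpolation=cv2.INTER_CUBIC)
g=cv2.medianBlur(cv2.cvtColor(cr,cv2.COLOR_RGB2GRAY),5)
H=cv2.HoughCircles(g,cv2.HOUGH_GRADIENT,1,20,param1=80,param2=25,minRadius=90,maxRadius=210)
for x,y,r in H[0][:6]: print("circ",x/6+310,y/6,r/6,plane(c,(x/6+310,y/6),.048))
cv2.imwrite("pics/cr.png",cr[:,:,::-1])
E
```

```text
blue (338, 194, 36, 23) [ 0.3582 -0.341   0.026 ]
yellow (362, 75, 34, 43) [ 0.4821 -0.2616  0.026 ]
red (426, 105, 45, 41) [ 0.514  -0.3533  0.026 ]Traceback (most recent call last):
  File "<stdin>", line 6, in <module>
  File "h.py", line 40, in dark
    k=max(ks,key=cv2.contourArea); h=hullc(k); return (h[0]+x0,h[1]+y0),cv2.boundingRect(k)
                                     ~~~~~^^^
  File "h.py", line 36, in hullc
    m=cv2.moments(cv2.convexHull(k)); return m["m10"]/m["m00"],m["m01"]/m["m00"]
                                             ~~~~~~~~^~~~~~~~~
ZeroDivisionError: float division by zero
```

```bash
cat >> h.py <<'E'
HSV={"blue":[(100,90,30),(130,255,255)],"yellow":[(17,110,50),(38,255,255)],"red":[(170,100,40),(180,255,255)]}
def near(img,c,col,X,rm=.036,z=.026):
    """hull centre of all colour pixels near predicted X -> point at height z, bbox"""
    X=np.array(X,float);u=proj(c,X);r=rm*c["camera_matrix"][0,0]/(c["R"]@X+c["t"])[2]
    h=cv2.cvtColor(img,cv2.COLOR_RGB2HSV)
    if col=="dark": m=(h[:,:,2]<75).astype(np.uint8)
    else:
        m=cv2.inRange(h,*map(np.array,HSV[col]))
        if col=="red": m|=cv2.inRange(h,(0,100,40),(8,255,255))
    m=cv2.morphologyEx(m,cv2.MORPH_OPEN,np.ones((2,2)))
    yy,xx=np.nonzero(m); s=np.hypot(xx-u[0],yy-u[1])<r
    k=np.stack([xx[s],yy[s]],1).astype(np.int32); p=hullc(k)
    return plane(c,p,z).round(4),cv2.boundingRect(k),np.round(p,1),"expect diam px %.1f"%(r/rm*.052)
E
python3 - <<'E'
from h import *
np.set_printoptions(precision=4,suppress=True)
i=cv2.imread("pics/w1.png")[:,:,::-1].copy(); c=viewer.get_calibration("wrist")
for n,X in (("blue",(.365,-.3255,.026)),("yellow",(.4755,-.2555,.026)),("red",(.513,-.35,.026))): print(n,near(i,c,n,X))
print("knob",near(i,c,"dark",(.397,-.1945,.035),.018,.035))
cr=cv2.resize(i[0:75,310:405],None,fx=6,fy=6,interpolation=cv2.INTER_CUBIC)
g=cv2.medianBlur(cv2.cvtColor(cr,cv2.COLOR_RGB2GRAY),5)
H=cv2.HoughCircles(g,cv2.HOUGH_GRADIENT,1,20,param1=80,param2=25,minRadius=90,maxRadius=210)
for x,y,r in H[0][:6]: print("circ",x/6+310,y/6,r/6,plane(c,(x/6+310,y/6),.048))
cv2.imwrite("pics/cr.png",cr[:,:,::-1])
go([.365,-.3255,.12],-50)
E
```

```text
blue (array([ 0.3641, -0.3312,  0.026 ]), (337, 179, 38, 40), array([355.1, 198.7]), 'expect diam px 38.3')
yellow (array([ 0.476 , -0.2608,  0.026 ]), (355, 76, 42, 43), array([375.7,  97.2]), 'expect diam px 41.4')
red (array([ 0.514 , -0.3551,  0.026 ]), (427, 106, 46, 41), array([449.4, 125.7]), 'expect diam px 40.7')
knob (array([ 0.3981, -0.2014,  0.035 ]), (297, 109, 5, 8), array([299.1, 112.5]), 'expect diam px 41.5')
circ 355.91666 22.083334 22.466667 [ 0.5165 -0.186   0.048 ]
circ 355.08334 26.583334 24.050001 [ 0.5125 -0.1884  0.048 ]
circ 357.75 19.083334 24.483332 [ 0.5201 -0.1854  0.048 ]
circ 354.91666 30.25 30.15 [ 0.5097 -0.1909  0.048 ]
circ 354.25 18.583334 20.916666 [ 0.5178 -0.1821  0.048 ]
circ 352.58334 22.916666 27.6 [ 0.5134 -0.1837  0.048 ]
t 3.90 pos [ 0.3634 -0.2749  0.3672] d/fs [-0.183  0.293  1.646] norm rows 6.1 dr [-0.04   0.04   0.063]
```

View pics/cr.png

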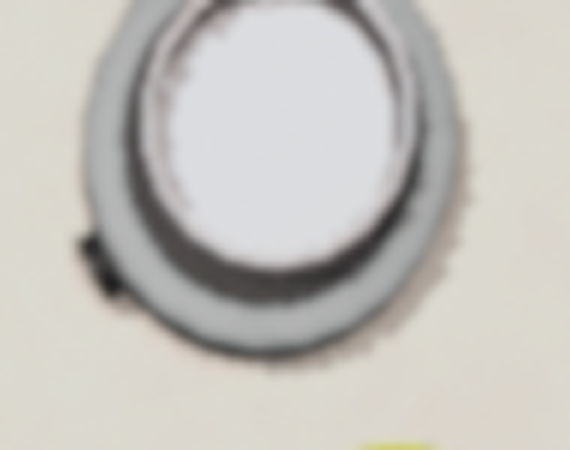

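Crop: pan rim ring centred at about crop (281,128), i.e. (356.8,21.3) in the picture, world ≈(0.517,-0.186). Moving down over blue for a closer look.

```bash
python3 -m handwheel '[{"travel":[-0.04,0.06,0.23],"dr":[-0.04,0.04,0.06]},{"travel":[-0.04,0.06,0.25],"dr":[0,0,0]},{"travel":[-0.04,0.06,0.25],"dr":[0,0,0]},{"travel":[-0.04,0.06,0.25],"dr":[0,0,0]},{"travel":[-0.04,0.06,0.25],"dr":[0,0,0]},{"travel":[0,0,0],"dr":[0,0,0]},{"travel":[0,0,0],"dr":[0,0,0]}]'
cat >> h.py <<'E'
def look(name,things):
    np.set_printoptions(precision=4,suppress=True)
    c=viewer.get_calibration("wrist"); i=viewer.camera("wrist"); cv2.imwrite(f"pics/{name}.png",i[:,:,::-1])
    np.savez(f"pics/{name}.npz",**{k:c[k] for k in c})
    for n,X,rm in things: print(n,near(i,c,n,X,rm,X[2]))
    return c,i
E
python3 - <<'E'
from h import *
c,i=look("w2",[("blue",(.364,-.328,.026),.036),("yellow",(.476,-.258,.026),.036)])
go([.364,-.328,.10],-50); print("tip proj",proj(c,ctrl.get_obs()["eef_pos"]))
E
```

```text
time_s: 4.48
eef_pos: [0.3714, -0.3319, 0.1798]
eef_rot: [0.004, 0.934, 0.356, 0.002]
wrist_force: [0.7, -0.8, 1.7]
opening: 0.997
blue (array([ 0.3631, -0.3301,  0.026 ]), (279, 180, 61, 64), array([309.2, 212.1]), 'expect diam px 60.3')
yellow (array([ 0.4768, -0.2585,  0.026 ]), (303, 5, 70, 80), array([336.8,  44. ]), 'expect diam px 67.6')
t 4.53 pos [ 0.3711 -0.3315  0.1796] d/fs [-0.02  -0.054  0.531] norm rows 1.9 dr [ 0.017 -0.002  0.059]
tip proj [318.1391 275.5732]
```

View pics/w2.png

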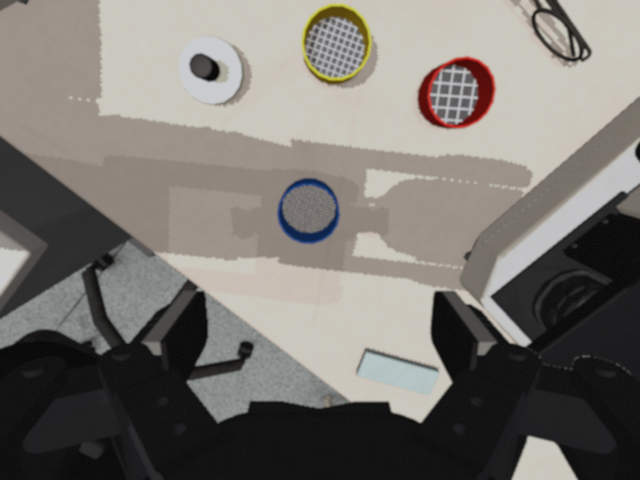

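Blue is at (309,212) in the picture, clear of everything, diameter as expected. Align above it, then descend.

```bash
python3 -m handwheel '[{"travel":[0,0,0.2],"dr":[0.017,0,0.06]},{"travel":[0,0,0.2],"dr":[0,0,0]},{"travel":[0,0,0],"dr":[0,0,0]}]'
python3 -c "
from h import *
go([.363,-.329,.010],-50)"
```

```text
time_s: 4.78
eef_pos: [0.3752, -0.3354, 0.1271]
eef_rot: [0.006, 0.939, 0.344, 0.002]
wrist_force: [0.1, 1.4, -0.6]
opening: 0.999
t 4.78 pos [ 0.3752 -0.3354  0.1271] d/fs [-0.034 -0.096  0.779] norm rows 2.8 dr [0.025 0.    0.007]
```

```bash
python3 -m handwheel '[{"travel":[-0.034,-0.096,0],"dr":[0.025,0,0]},{"travel":[0,0,0],"dr":[0,0,0]},{"travel":[0,0,0.2],"dr":[0,0,0]},{"travel":[0,0,0.2],"dr":[0,0,0]},{"travel":[0,0,0],"dr":[0,0,0]}]'
python3 -c "
from h import *
go([.363,-.329,.010],-50)"
```

```text
time_s: 5.2
eef_pos: [0.3697, -0.3359, 0.082]
eef_rot: [0.012, 0.938, 0.347, 0.003]
wrist_force: [-1.0, 1.3, 0.4]
opening: 1.001
t 5.20 pos [ 0.3697 -0.3359  0.082 ] d/fs [-0.003 -0.076  0.478] norm rows 1.7 dr [0.047 0.004 0.02 ]
```

```bash
python3 -m handwheel '[{"travel":[0,-0.076,0],"dr":[0.045,0,0.02]},{"travel":[0,0,0],"dr":[0,0,0]},{"travel":[0,0,0],"dr":[0,0,0]}]'
python3 -c "
from h import *
go([.363,-.329,.010],-50)"
```

```text
time_s: 5.45
eef_pos: [0.3648, -0.3297, 0.0888]
eef_rot: [0.004, 0.94, 0.342, -0.0]
wrist_force: [0.4, -0.5, -0.1]
opening: 1.001
t 5.45 pos [ 0.3648 -0.3297  0.0888] d/fs [-0.005 -0.015  0.525] norm rows 1.9 dr [0.014 0.005 0.001]
```

```bash
python3 -m handwheel '[{"travel":[0,-0.015,0.15],"dr":[0.014,0,0]},{"travel":[0,0,0.15],"dr":[0.01,0,0]},{"travel":[0,0,0.12],"dr":[0.01,0,0]},{"travel":[0,0,0.06],"dr":[0.01,0,0]},{"travel":[0,0,0],"dr":[0,0,0]},{"travel":[0,0,0],"dr":[0,0,0]}]'
python3 -c "
from h import *
go([.363,-.329,.010],-50)"
```

```text
time_s: 5.95
eef_pos: [0.3697, -0.3365, 0.027]
eef_rot: [0.003, 0.939, 0.343, -0.002]
wrist_force: [0.3, -0.4, 0.9]
opening: 0.998
t 5.95 pos [ 0.3697 -0.3365  0.027 ] d/fs [-0.002 -0.068  0.113] norm rows 0.5 dr [0.008 0.009 0.004]
```

```bash
python3 -m handwheel '[{"travel":[0,-0.04,0.06],"dr":[0.008,0.009,0]},{"travel":[0,-0.04,0.06],"dr":[0,0,0]},{"travel":[0,0,0],"dr":[0,0,0]},{"travel":[0,0,0],"dr":[0,0,0]}]'
python3 -c "
from h import *
go([.363,-.329,.010],-50)"
```

```text
time_s: 6.28
eef_pos: [0.3631, -0.3286, 0.0112]
eef_rot: [0.003, 0.939, 0.343, 0.001]
wrist_force: [-0.3, 0.1, -0.8]
opening: 1.005
t 6.28 pos [ 0.3631 -0.3286  0.0112] d/fs [-0.003  0.002  0.008] norm rows 0.0 dr [0.011 0.    0.005]
```

```bash
python3 -m handwheel '[{"travel":[0,0,0],"dr":[0,0,0]},{"travel":[0,0,0],"dr":[0,0,0]},{"travel":[0,0,0],"dr":[0,0,0]},{"travel":[0,0,0],"dr":[0,0,0]},{"travel":[0,0,0],"dr":[0,0,0]},{"travel":[0,0,0],"dr":[0,0,0]},{"travel":[0,0,0],"dr":[0,0,0]},{"travel":[0,0,0],"dr":[0,0,0]}]' -1
python3 - <<'E'
from h import *
c,i=look("w3",[("blue",(.3631,-.329,.026),.04)])
go([.363,-.329,.010],-50)
E
```

```text
time_s: 6.95
eef_pos: [0.3635, -0.3293, 0.013]
eef_rot: [0.003, 0.939, 0.343, 0.001]
wrist_force: [1.1, -0.3, -0.5]
opening: 0.568
blue (array([ 0.362 , -0.3308,  0.026 ]), (256, 222, 129, 137), array([319.9, 291.9]), 'expect diam px 119.6')
t 7.00 pos [ 0.3634 -0.3292  0.013 ] d/fs [-0.001 -0.003  0.02 ] norm rows 0.1 dr [0.013 0.001 0.005]
```

View pics/w3.png

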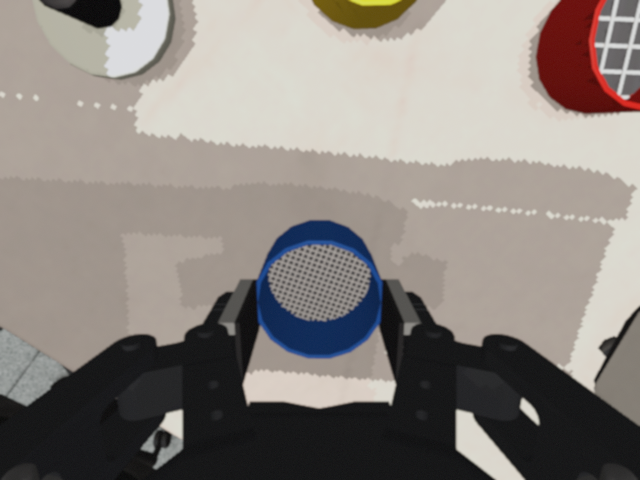

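Blue is gripped squarely, its mesh centre at (320,287). Lift and go part-way toward the shaker.

```bash
python3 -m handwheel '[{"travel":[0,0.02,-0.15],"dr":[0.01,0,0]},{"travel":[0,0.03,-0.25],"dr":[0,0,0]},{"travel":[0,0.03,-0.25],"dr":[0,0,0]},{"travel":[0,0.03,-0.25],"dr":[0,0,0]},{"travel":[0,0,-0.1],"dr":[0,0,0]},{"travel":[0,0,0],"dr":[0,0,0]},{"travel":[0,0,0],"dr":[0,0,0]}]'
python3 -c "
from h import *
go([.44,-.25,.15],-50)"
```

```text
time_s: 7.58
eef_pos: [0.3724, -0.3399, 0.1664]
eef_rot: [-0.003, 0.939, 0.343, -0.001]
wrist_force: [-0.2, 1.2, -1.2]
opening: 0.569
t 7.58 pos [ 0.3724 -0.3399  0.1664] d/fs [ 0.731 -0.168  0.11 ] norm rows 2.7 dr [-0.012 -0.001  0.003]
```

```bash
python3 -m handwheel '[{"travel":[0.2,-0.05,0.03],"dr":[-0.012,0,0]},{"travel":[0.2,-0.05,0.03],"dr":[0,0,0]},{"travel":[0.2,-0.05,0.03],"dr":[0,0,0]},{"travel":[0.13,-0.02,0.02],"dr":[0,0,0]},{"travel":[0,0,0],"dr":[0,0,0]},{"travel":[0,0,0],"dr":[0,0,0]},{"travel":[0,0,0],"dr":[0,0,0]}]'
python3 - <<'E'
from h import *
c,i=look("w4",[("yellow",(.477,-.258,.026),.036),("red",(.513,-.352,.026),.036)])
print("pan pred",proj(c,(.5165,-.187,.048)), proj(c,(.5165,-.187,.026))); go([.5165,-.187,.15],-50)
E
```

```text
time_s: 8.17
eef_pos: [0.4361, -0.2432, 0.137]
eef_rot: [-0.007, 0.94, 0.341, -0.004]
wrist_force: [-0.3, 0.6, -0.5]
opening: 0.566
yellow (array([ 0.4744, -0.2611,  0.026 ]), (337, 157, 74, 76), array([373. , 194.5]), 'expect diam px 70.8')
red (array([ 0.513, -0.356,  0.026]), (458, 199, 86, 75), array([500.7, 235.5]), 'expect diam px 68.9')
pan pred [334.2868  74.4922] [333.4601  78.4683]
t 8.22 pos [ 0.4358 -0.2435  0.1369] d/fs [ 0.654  0.054 -0.09 ] norm rows 2.4 dr [-0.03   0.005 -0.005]
```

View pics/w4.png

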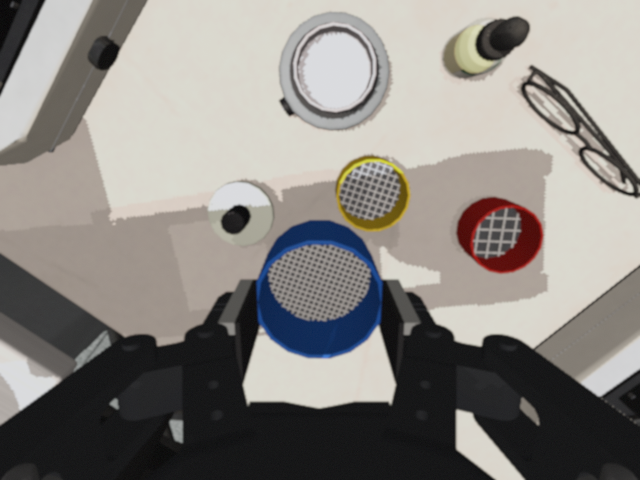

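Pan rim spans about x 293–378, y 23–111, centre (335.5,67); housing centre (335,70). Blue is held level at (320,290).

```bash
python3 - <<'E'
from h import *
np.set_printoptions(precision=4,suppress=True)
c=np.load("pics/w4.npz"); i=cv2.imread("pics/w4.png")
hsv=cv2.cvtColor(i,cv2.COLOR_BGR2HSV)
crop=i[5:140,270:400]; g=cv2.cvtColor(crop,cv2.COLOR_BGR2GRAY)
# dark annulus/disc around pan: outer hull = disc top; hole = pan rim outer edge
m=(g<110).astype(np.uint8); 
ks,hi=cv2.findContours(m,cv2.RETR_CCOMP,cv2.CHAIN_APPROX_NONE)
for k,h in zip(ks,hi[0]):
    if len(k)>60:
        e=cv2.fitEllipse(k); print("hole" if h[3]>=0 else "outer",len(k),np.array(e[0])+[270,5],e[1],plane(c,np.array(e[0])+[270,5],.048),plane(c,np.array(e[0])+[270,5],.030))
print(plane(c,(335.5,67),.048),plane(c,(335,70),.02))
cv2.imwrite("pics/pan.png",cv2.resize(crop,None,fx=4,fy=4))
E
```

```text
outer 307 [334.3634  68.2004] (86.6329574584961, 94.35090637207031) [ 0.5193 -0.1847  0.048 ] [ 0.5214 -0.1835  0.03  ]
outer 178 [334.1357  71.6576] (75.81487274169922, 87.01419830322266) [ 0.5177 -0.1859  0.048 ] [ 0.5196 -0.1848  0.03  ]
[ 0.5203 -0.1848  0.048 ] [ 0.5219 -0.184   0.02  ]
```

View pics/pan.png

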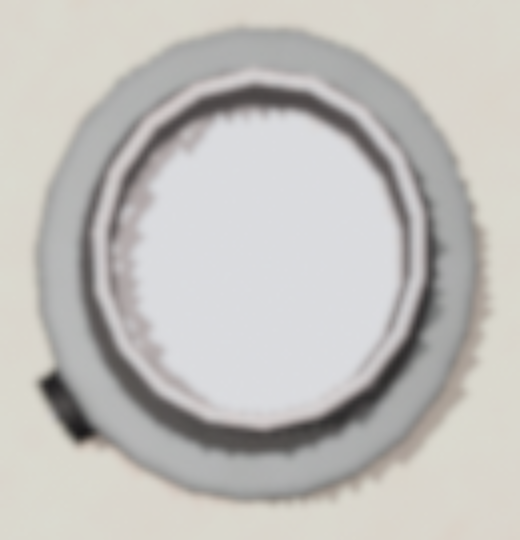

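Rim centre refined to (335.3,67.5). Now the held sieve's offset in the same picture, then the approach.

```bash
python3 - <<'E'
from h import *
np.set_printoptions(precision=4,suppress=True)
c=np.load("pics/w4.npz"); i=cv2.imread("pics/w4.png")[:,:,::-1].copy()
p=near(i,c,"blue",(.436,-.2435,.15),.045,.150); print(p)
print("rim",plane(c,(319.5,299),.166),"pan",plane(c,(335.3,67.5),.048))
go([.519,-.186,.125],-50)
E
```

```text
(array([ 0.435 , -0.2449,  0.15  ]), (256, 222, 129, 137), array([319.9, 291.7]), 'expect diam px 119.6')
rim [ 0.4384 -0.2421  0.166 ] pan [ 0.52   -0.1849  0.048 ]
t 8.22 pos [ 0.4358 -0.2435  0.1369] d/fs [0.671 0.062 0.077] norm rows 2.4 dr [-0.03   0.005 -0.005]
```

```bash
python3 -m handwheel '[{"travel":[0.2,0.02,0],"dr":[-0.03,0,0]},{"travel":[0.2,0.02,0],"dr":[0,0,0]},{"travel":[0.15,0.02,0],"dr":[0,0,0]},{"travel":[0.06,0,0],"dr":[0,0,0]},{"travel":[0,0,0],"dr":[0,0,0]},{"travel":[0,0,0],"dr":[0,0,0]}]'
python3 -c "
from h import *
go([.519,-.1857,.075],-50)"
```

```text
time_s: 8.72
eef_pos: [0.5104, -0.1965, 0.1342]
eef_rot: [0.0, 0.942, 0.336, -0.003]
wrist_force: [0.1, 0.3, 0.1]
opening: 0.572
t 8.72 pos [ 0.5104 -0.1965  0.1342] d/fs [ 0.092 -0.019  0.394] norm rows 1.5 dr [-0.002  0.011 -0.024]
```

```bash
python3 -m handwheel '[{"travel":[0.09,-0.02,0],"dr":[0,0.01,-0.02]},{"travel":[0,0,0.13],"dr":[0,0,0]},{"travel":[0,0,0.13],"dr":[0,0,0]},{"travel":[0,0,0.1],"dr":[0,0,0]},{"travel":[0,0,0],"dr":[0,0,0]},{"travel":[0,0,0],"dr":[0,0,0]}]'
python3 -c "
from h import *
go([.519,-.1857,.051],-50)"
```

```text
time_s: 9.22
eef_pos: [0.5176, -0.1884, 0.08]
eef_rot: [0.0, 0.941, 0.339, 0.001]
wrist_force: [0.4, 0.0, -0.1]
opening: 0.57
t 9.22 pos [ 0.5176 -0.1884  0.08  ] d/fs [ 0.018 -0.008  0.193] norm rows 0.7 dr [ 0.002 -0.002 -0.012]
```

```bash
python3 -m handwheel '[{"travel":[0.018,-0.008,0.04],"dr":[0,0,-0.01]},{"travel":[0,0,0.04],"dr":[0,0,0]},{"travel":[0,0,0.04],"dr":[0,0,0]},{"travel":[0,0,0.04],"dr":[0,0,0]},{"travel":[0,0,0],"dr":[0,0,0]},{"travel":[0,0,0],"dr":[0,0,0]}]'
python3 -c "
from h import *
go([.519,-.1857,.051],-50)"
```

```text
time_s: 9.72
eef_pos: [0.5204, -0.187, 0.057]
eef_rot: [0.002, 0.94, 0.341, 0.002]
wrist_force: [0.2, -0.4, -1.2]
opening: 0.565
t 9.72 pos [ 0.5204 -0.187   0.057 ] d/fs [-0.002 -0.013  0.04 ] norm rows 0.2 dr [ 0.011 -0.005 -0.003]
```

```bash
python3 -m handwheel '[{"travel":[0,-0.013,0.02],"dr":[0.01,0,0]},{"travel":[0,0,0.02],"dr":[0,0,0]},{"travel":[0,0,0.01],"dr":[0,0,0]},{"travel":[0,0,0],"dr":[0,0,0]},{"travel":[0,0,0],"dr":[0,0,0]}]'
python3 -c "
from h import *
go([.519,-.1857,.051],-50);print(ctrl.get_obs()['torque'])"
```

```text
time_s: 10.13
eef_pos: [0.5202, -0.1858, 0.0507]
eef_rot: [0.0, 0.94, 0.341, 0.002]
wrist_force: [0.7, -0.3, -0.1]
opening: 0.569
t 10.13 pos [ 0.5202 -0.1858  0.0507] d/fs [-0.006 -0.006 -0.002] norm rows 0.0 dr [ 0.004 -0.006 -0.002]
[-0.01278268  0.03396169 -0.01631747]
```

```bash
python3 -m handwheel '[{"travel":[0,0,0],"dr":[0,0,0]},{"travel":[0,0,0],"dr":[0,0,0]},{"travel":[0,0,0],"dr":[0,0,0]},{"travel":[0,0,0],"dr":[0,0,0]},{"travel":[0,0,-0.1],"dr":[0,0,0]},{"travel":[0,0,-0.2],"dr":[0,0,0]},{"travel":[0,0,-0.2],"dr":[0,0,0]},{"travel":[0,0,-0.2],"dr":[0,0,0]},{"travel":[0,0,0],"dr":[0,0,0]},{"travel":[0,0,0],"dr":[0,0,0]}]' 1
python3 -c "
from h import *
go([.4755,-.2595,.15],-50)"
```

```text
time_s: 10.97
eef_pos: [0.5184, -0.1852, 0.1581]
eef_rot: [-0.001, 0.94, 0.341, 0.001]
wrist_force: [0.6, 0.3, -0.6]
opening: 0.997
t 10.97 pos [ 0.5184 -0.1852  0.1581] d/fs [-0.537  0.197  0.052] norm rows 2.1 dr [-0.004 -0.004 -0.003]
```

```bash
python3 -m handwheel '[{"travel":[-0.18,0.07,0],"dr":[0,0,0]},{"travel":[-0.18,0.07,0],"dr":[0,0,0]},{"travel":[-0.16,0.05,0],"dr":[0,0,0]},{"travel":[0,0,0],"dr":[0,0,0]},{"travel":[0,0,0],"dr":[0,0,0]},{"travel":[0,0,0],"dr":[0,0,0]}]'
python3 - <<'E'
from h import *
c,i=look("w5",[("yellow",(.4755,-.259,.026),.036),("blue",(.519,-.186,.064),.036),("blue",(.519,-.186,.08),.036)])
print(proj(c,(.519,-.186,.08)));go([.4755,-.2595,.012],-50)
E
```

```text
time_s: 11.47
eef_pos: [0.4753, -0.258, 0.1548]
eef_rot: [-0.002, 0.94, 0.342, 0.001]
wrist_force: [0.3, 0.0, -0.0]
opening: 0.999
yellow (array([ 0.4734, -0.2605,  0.026 ]), (287, 182, 68, 70), array([320.3, 217.1]), 'expect diam px 65.2')
blue (array([ 0.5213, -0.1844,  0.064 ]), (235, 56, 87, 91), array([277.6, 101.3]), 'expect diam px 80.9')
blue (array([ 0.5217, -0.1863,  0.08  ]), (235, 56, 87, 91), array([277.6, 101.3]), 'expect diam px 86.4')
[274.504  104.5761]
t 11.52 pos [ 0.4754 -0.2575  0.1547] d/fs [-0.01   0.015  0.951] norm rows 3.4 dr [-0.008 -0.005  0.002]
```

View pics/w5.png

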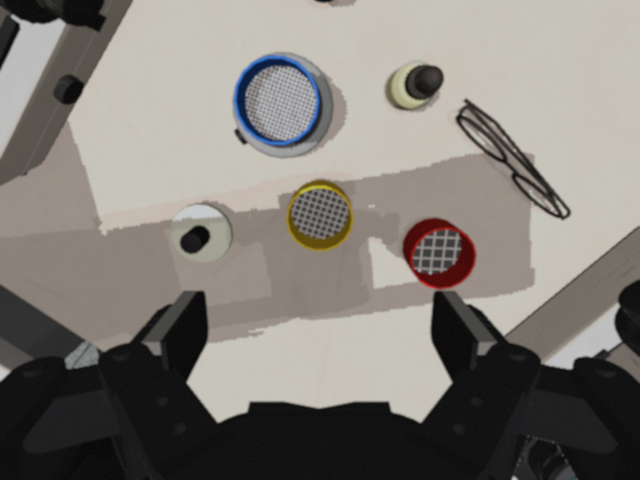

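Blue sits level in the pan, rim centre (278,100) and rim width 87 px against 86.4 expected at the seated height of 80 mm. Yellow is at (320,216).

```bash
python3 -m handwheel '[{"travel":[-0.01,0.02,0.15],"dr":[-0.008,-0.005,0]},{"travel":[0,0,0.2],"dr":[0,0,0]},{"travel":[0,0,0.2],"dr":[0,0,0]},{"travel":[0,0,0.1],"dr":[0,0,0]},{"travel":[0,0,0],"dr":[0,0,0]},{"travel":[0,0,0],"dr":[0,0,0]}]'
python3 -c "
from h import *
go([.4745,-.260,.010],-50)"
```

```text
time_s: 12.02
eef_pos: [0.4802, -0.2563, 0.054]
eef_rot: [0.001, 0.938, 0.346, 0.001]
wrist_force: [0.2, 0.5, 0.4]
opening: 0.999
t 12.02 pos [ 0.4802 -0.2563  0.054 ] d/fs [-0.045 -0.006  0.294] norm rows 1.1 dr [ 0.004 -0.003  0.015]
```

```bash
python3 -m handwheel '[{"travel":[-0.045,-0.006,0],"dr":[0,0,0.015]},{"travel":[0,0,0.08],"dr":[0,0,0]},{"travel":[0,0,0.1],"dr":[0,0,0]},{"travel":[0,0,0.08],"dr":[0,0,0]},{"travel":[0,0,0.02],"dr":[0,0,0]},{"travel":[0,0,0],"dr":[0,0,0]},{"travel":[0,0,0],"dr":[0,0,0]}]'
python3 -c "
from h import *
go([.4745,-.260,.010],-50)"
```

```text
time_s: 12.6
eef_pos: [0.478, -0.2621, 0.0144]
eef_rot: [0.005, 0.94, 0.342, 0.004]
wrist_force: [0.3, 0.1, -0.0]
opening: 0.998
t 12.60 pos [ 0.478  -0.2621  0.0144] d/fs [-0.009 -0.026  0.029] norm rows 0.1 dr [ 0.022 -0.007  0.002]
```

Close enough; trim and grip.

```bash
python3 -m handwheel '[{"travel":[-0.009,-0.026,0.015],"dr":[0.02,-0.007,0]},{"travel":[0,0,0.01],"dr":[0,0,0]},{"travel":[0,0,0],"dr":[0,0,0]}]'
python3 -m handwheel '[{"travel":[0,0,0],"dr":[0,0,0]},{"travel":[0,0,0],"dr":[0,0,0]},{"travel":[0,0,0],"dr":[0,0,0]},{"travel":[0,0,0],"dr":[0,0,0]},{"travel":[0,0,0],"dr":[0,0,0]},{"travel":[0,0,0],"dr":[0,0,0]},{"travel":[0,0,0],"dr":[0,0,0]}]' -1
python3 - <<'E'
from h import *
p=ctrl.get_obs()["eef_pos"]; c,i=look("w6",[("yellow",(p[0],p[1],.026),.04)])
go([.476,-.260,.15],-50)
E
```

```text
time_s: 12.85
eef_pos: [0.4751, -0.2606, 0.0117]
eef_rot: [0.001, 0.94, 0.342, 0.0]
wrist_force: [-0.1, -0.1, 0.3]
opening: 1.0
time_s: 13.43
eef_pos: [0.4759, -0.2611, 0.0141]
eef_rot: [0.002, 0.939, 0.343, 0.001]
wrist_force: [0.1, 0.4, -0.7]
opening: 0.562
yellow (array([ 0.4744, -0.2627,  0.026 ]), (257, 221, 127, 137), array([319.9, 291. ]), 'expect diam px 118.9')
t 13.48 pos [ 0.4759 -0.2612  0.0141] d/fs [ 0.006 -0.001 -0.906] norm rows 3.3 dr [0.008 0.    0.002]
```

```bash
python3 -m handwheel '[{"travel":[0,0,-0.15],"dr":[0,0,0]},{"travel":[0,0,-0.25],"dr":[0,0,0]},{"travel":[0,0,-0.25],"dr":[0,0,0]},{"travel":[0,0,-0.2],"dr":[0,0,0]},{"travel":[0,0,0],"dr":[0,0,0]},{"travel":[0,0,0],"dr":[0,0,0]}]'
python3 -c "
from h import *
go([.520,-.1857,.14],-50)"
```

```text
time_s: 13.98
eef_pos: [0.4733, -0.259, 0.1434]
eef_rot: [-0.001, 0.94, 0.342, -0.001]
wrist_force: [-0.5, 0.6, -1.2]
opening: 0.566
t 13.98 pos [ 0.4733 -0.259   0.1434] d/fs [ 0.553 -0.173  0.023] norm rows 2.1 dr [-0.007  0.002  0.002]
```

```bash
python3 -m handwheel '[{"travel":[0.15,-0.05,0],"dr":[0,0,0]},{"travel":[0.17,-0.06,0],"dr":[0,0,0]},{"travel":[0.17,-0.05,0],"dr":[0,0,0]},{"travel":[0.07,-0.02,0],"dr":[0,0,0]},{"travel":[0,0,0],"dr":[0,0,0]},{"travel":[0,0,0],"dr":[0,0,0]},{"travel":[0,0,0],"dr":[0,0,0]}]'
python3 -c "
from h import *
go([.520,-.1857,.11],-50)"
```

```text
time_s: 14.57
eef_pos: [0.5184, -0.1821, 0.1366]
eef_rot: [-0.004, 0.94, 0.341, -0.004]
wrist_force: [-0.6, -0.0, -0.7]
opening: 0.56
t 14.57 pos [ 0.5184 -0.1821  0.1366] d/fs [-0.007  0.027  0.177] norm rows 0.6 dr [-0.019  0.01  -0.002]
```

```bash
python3 -m handwheel '[{"travel":[-0.007,0.027,0.05],"dr":[-0.02,0.01,0]},{"travel":[0,0,0.06],"dr":[0,0,0]},{"travel":[0,0,0.05],"dr":[0,0,0]},{"travel":[0,0,0],"dr":[0,0,0]},{"travel":[0,0,0],"dr":[0,0,0]}]'
python3 -c "
from h import *
go([.520,-.1857,.083],-50)"
```

```text
time_s: 14.98
eef_pos: [0.5171, -0.1894, 0.1092]
eef_rot: [-0.001, 0.941, 0.339, -0.001]
wrist_force: [0.1, -0.4, -0.7]
opening: 0.566
t 14.98 pos [ 0.5171 -0.1894  0.1092] d/fs [ 0.031 -0.006  0.175] norm rows 0.6 dr [-0.004  0.004 -0.011]
```

```bash
python3 -m handwheel '[{"travel":[0.03,-0.006,0],"dr":[0,0,-0.01]},{"travel":[0,0,0.04],"dr":[0,0,0]},{"travel":[0,0,0.04],"dr":[0,0,0]},{"travel":[0,0,0.04],"dr":[0,0,0]},{"travel":[0,0,0],"dr":[0,0,0]},{"travel":[0,0,0],"dr":[0,0,0]}]'
python3 -c "
from h import *
go([.520,-.1857,.083],-50)"
```

```text
time_s: 15.48
eef_pos: [0.5203, -0.1859, 0.0897]
eef_rot: [-0.001, 0.94, 0.342, -0.001]
wrist_force: [1.5, -0.8, -0.1]
opening: 0.566
t 15.48 pos [ 0.5203 -0.1859  0.0897] d/fs [-0.001 -0.002  0.045] norm rows 0.2 dr [-0.004  0.004 -0.001]
```

```bash
python3 -m handwheel '[{"travel":[0,0,0.02],"dr":[0,0,0]},{"travel":[0,0,0.02],"dr":[0,0,0]},{"travel":[0,0,0.01],"dr":[0,0,0]},{"travel":[0,0,0],"dr":[0,0,0]},{"travel":[0,0,0],"dr":[0,0,0]}]'
python3 -c "
from h import *
go([.520,-.1857,.083],-50);print(ctrl.get_obs()['torque'])"
```

```text
time_s: 15.9
eef_pos: [0.5215, -0.1864, 0.0842]
eef_rot: [0.0, 0.94, 0.342, -0.001]
wrist_force: [0.8, -0.3, -1.3]
opening: 0.562
t 15.90 pos [ 0.5215 -0.1864  0.0842] d/fs [-0.005 -0.01   0.008] norm rows 0.0 dr [0.001 0.002 0.   ]
[ 0.02819856 -0.07062977  0.03095381]
```

Seated depth reached with no contact load; release and rise.

```bash
python3 -m handwheel '[{"travel":[0,0,0],"dr":[0,0,0]},{"travel":[0,0,0],"dr":[0,0,0]},{"travel":[0,0,0],"dr":[0,0,0]},{"travel":[0,0,0],"dr":[0,0,0]},{"travel":[0,0,-0.1],"dr":[0,0,0]},{"travel":[0,0,-0.2],"dr":[0,0,0]},{"travel":[0,0,-0.2],"dr":[0,0,0]},{"travel":[0,0,-0.1],"dr":[0,0,0]},{"travel":[0,0,0],"dr":[0,0,0]},{"travel":[0,0,0],"dr":[0,0,0]}]' 1
python3 -c "
from h import *
go([.512,-.353,.16],-50)"
```

```text
time_s: 16.73
eef_pos: [0.52, -0.1855, 0.1749]
eef_rot: [-0.001, 0.94, 0.342, -0.002]
wrist_force: [-0.5, -0.2, -0.1]
opening: 1.001
t 16.73 pos [ 0.52   -0.1855  0.1749] d/fs [-0.758  0.821  0.098] norm rows 4.0 dr [-0.008  0.005 -0.001]
```

```bash
python3 -m handwheel '[{"travel":[-0.15,0.16,0.02],"dr":[-0.008,0.005,0]},{"travel":[-0.17,0.18,0.02],"dr":[0,0,0]},{"travel":[-0.17,0.18,0.02],"dr":[0,0,0]},{"travel":[-0.17,0.18,0.02],"dr":[0,0,0]},{"travel":[-0.1,0.12,0.02],"dr":[0,0,0]},{"travel":[0,0,0],"dr":[0,0,0]},{"travel":[0,0,0],"dr":[0,0,0]},{"travel":[0,0,0],"dr":[0,0,0]}]'
python3 - <<'E'
from h import *
c,i=look("w7",[("red",(.513,-.354,.026),.036),("yellow",(.5205,-.186,.112),.036)])
print(proj(c,(.5205,-.186,.112)));go([.513,-.354,.010],-50)
E
```

```text
time_s: 17.4
eef_pos: [0.5076, -0.3549, 0.1462]
eef_rot: [-0.006, 0.939, 0.343, -0.002]
wrist_force: [-0.0, 0.5, -1.2]
opening: 0.998
red (array([ 0.5113, -0.3548,  0.026 ]), (290, 175, 69, 73), array([323.9, 211.8]), 'expect diam px 67.4')
yellow (array([ 0.5188, -0.1962,  0.112 ]), (15, 0, 126, 76), array([81.3, 31.5]), 'expect diam px 110.0')
[64.3394 13.2919]
t 17.45 pos [ 0.5076 -0.3543  0.1461] d/fs [0.029 0.035 0.907] norm rows 3.3 dr [-0.027  0.     0.007]
```

View pics/w7.png

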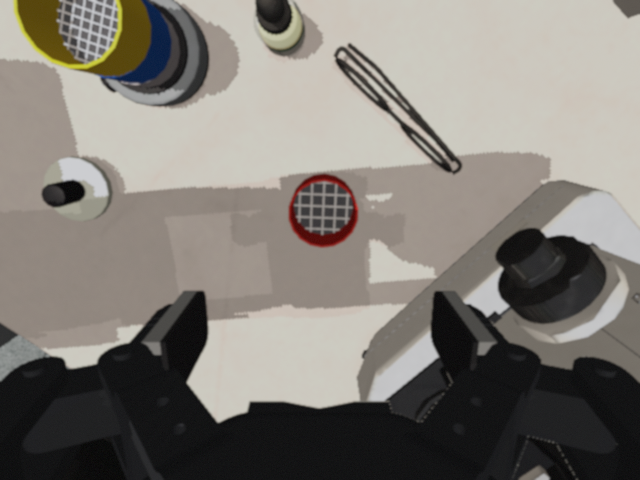

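Red is at (324,211) with free space for both jaws; the stack at top left shows yellow nested on blue. Descend on red.

```bash
python3 -m handwheel '[{"travel":[0.02,0.03,0],"dr":[-0.027,0,0.007]},{"travel":[0,0,0.15],"dr":[0,0,0]},{"travel":[0,0,0.2],"dr":[0,0,0]},{"travel":[0,0,0.2],"dr":[0,0,0]},{"travel":[0,0,0.1],"dr":[0,0,0]},{"travel":[0,0,0],"dr":[0,0,0]},{"travel":[0,0,0],"dr":[0,0,0]}]'
python3 -c "
from h import *
go([.512,-.3545,.011],-50)"
```

```text
time_s: 18.03
eef_pos: [0.5191, -0.3486, 0.0482]
eef_rot: [0.004, 0.938, 0.346, 0.003]
wrist_force: [0.8, 0.2, -0.6]
opening: 1.001
t 18.03 pos [ 0.5191 -0.3486  0.0482] d/fs [-0.062 -0.003  0.248] norm rows 0.9 dr [ 0.019 -0.004  0.017]
```

```bash
python3 -m handwheel '[{"travel":[-0.062,-0.003,0],"dr":[0.02,0,0.017]},{"travel":[0,0,0],"dr":[0,0,0]},{"travel":[0,0,0.08],"dr":[0,0,0]},{"travel":[0,0,0.08],"dr":[0,0,0]},{"travel":[0,0,0.08],"dr":[0,0,0]},{"travel":[0,0,0],"dr":[0,0,0]},{"travel":[0,0,0],"dr":[0,0,0]}]'
python3 -c "
from h import *
go([.512,-.3545,.011],-50)"
```

```text
time_s: 18.62
eef_pos: [0.5149, -0.3566, 0.015]
eef_rot: [0.004, 0.94, 0.342, 0.003]
wrist_force: [0.2, -0.3, 0.8]
opening: 0.999
t 18.62 pos [ 0.5149 -0.3566  0.015 ] d/fs [-0.006 -0.024  0.027] norm rows 0.1 dr [ 0.017 -0.006  0.001]
```

```bash
python3 -m handwheel '[{"travel":[-0.006,-0.024,0.015],"dr":[0.017,-0.006,0]},{"travel":[0,0,0.01],"dr":[0,0,0]},{"travel":[0,0,0],"dr":[0,0,0]}]'
python3 -m handwheel '[{"travel":[0,0,0],"dr":[0,0,0]},{"travel":[0,0,0],"dr":[0,0,0]},{"travel":[0,0,0],"dr":[0,0,0]},{"travel":[0,0,0],"dr":[0,0,0]},{"travel":[0,0,0],"dr":[0,0,0]},{"travel":[0,0,0],"dr":[0,0,0]},{"travel":[0,0,0],"dr":[0,0,0]}]' -1
python3 - <<'E'
from h import *
p=ctrl.get_obs()["eef_pos"]; c,i=look("w8",[("red",(p[0],p[1],.026),.04)])
go([p[0],p[1],.18],-50)
E
```

```text
time_s: 18.87
eef_pos: [0.5112, -0.3539, 0.0101]
eef_rot: [-0.001, 0.94, 0.342, -0.001]
wrist_force: [-0.4, -0.5, 0.1]
opening: 1.001
time_s: 19.45
eef_pos: [0.5122, -0.3547, 0.0121]
eef_rot: [0.0, 0.94, 0.342, -0.0]
wrist_force: [0.3, -0.0, 0.2]
opening: 0.571
red (array([ 0.5111, -0.356 ,  0.026 ]), (255, 221, 130, 140), array([319.8, 292. ]), 'expect diam px 120.3')
t 19.50 pos [ 0.5122 -0.3547  0.012 ] d/fs [-0.     0.001 -1.12 ] norm rows 4.0 dr [0.001 0.001 0.001]
```

```bash
python3 -m handwheel '[{"travel":[0,0,-0.15],"dr":[0,0,0]},{"travel":[0,0,-0.25],"dr":[0,0,0]},{"travel":[0,0,-0.25],"dr":[0,0,0]},{"travel":[0,0,-0.25],"dr":[0,0,0]},{"travel":[0,0,-0.22],"dr":[0,0,0]},{"travel":[0,0,0],"dr":[0,0,0]},{"travel":[0,0,0],"dr":[0,0,0]}]'
python3 -c "
from h import *
go([.5205,-.186,.18],-50)"
```

```text
time_s: 20.08
eef_pos: [0.5099, -0.3524, 0.1831]
eef_rot: [-0.004, 0.94, 0.342, -0.002]
wrist_force: [0.1, 0.5, -0.6]
opening: 0.574
t 20.08 pos [ 0.5099 -0.3524  0.1831] d/fs [ 0.768 -0.804  0.027] norm rows 4.0 dr [-0.017  0.002  0.001]
```

```bash
python3 -m handwheel '[{"travel":[0.14,-0.15,0],"dr":[-0.017,0,0]},{"travel":[0.17,-0.18,0],"dr":[0,0,0]},{"travel":[0.17,-0.18,0],"dr":[0,0,0]},{"travel":[0.17,-0.18,0],"dr":[0,0,0]},{"travel":[0.11,-0.11,0],"dr":[0,0,0]},{"travel":[0,0,0],"dr":[0,0,0]},{"travel":[0,0,0],"dr":[0,0,0]},{"travel":[0,0,0],"dr":[0,0,0]}]'
python3 -c "
from h import *
go([.5205,-.186,.145],-50)"
```

```text
time_s: 20.75
eef_pos: [0.5161, -0.1807, 0.174]
eef_rot: [-0.003, 0.94, 0.341, -0.004]
wrist_force: [-0.2, 0.2, -1.0]
opening: 0.571
t 20.75 pos [ 0.5161 -0.1807  0.174 ] d/fs [0.001 0.048 0.193] norm rows 0.7 dr [-0.016  0.009 -0.006]
```

```bash
python3 -m handwheel '[{"travel":[0,0.048,0.03],"dr":[-0.016,0.009,-0.006]},{"travel":[0,0,0.06],"dr":[0,0,0]},{"travel":[0,0,0.06],"dr":[0,0,0]},{"travel":[0,0,0.03],"dr":[0,0,0]},{"travel":[0,0,0],"dr":[0,0,0]},{"travel":[0,0,0],"dr":[0,0,0]}]'
python3 -c "
from h import *
go([.5205,-.186,.114],-50)"
```

```text
time_s: 21.25
eef_pos: [0.5195, -0.1915, 0.1409]
eef_rot: [-0.001, 0.941, 0.339, -0.001]
wrist_force: [-0.8, -0.1, -0.7]
opening: 0.573
t 21.25 pos [ 0.5195 -0.1915  0.1409] d/fs [ 0.029 -0.023  0.179] norm rows 0.7 dr [-0.004  0.003 -0.011]
```

```bash
python3 -m handwheel '[{"travel":[0.029,-0.022,0],"dr":[0,0,-0.01]},{"travel":[0,0,0.04],"dr":[0,0,0]},{"travel":[0,0,0.04],"dr":[0,0,0]},{"travel":[0,0,0.04],"dr":[0,0,0]},{"travel":[0,0,0],"dr":[0,0,0]},{"travel":[0,0,0],"dr":[0,0,0]}]'
python3 -c "
from h import *
go([.5205,-.186,.114],-50)"
```

```text
time_s: 21.75
eef_pos: [0.5211, -0.1859, 0.1214]
eef_rot: [-0.0, 0.94, 0.342, -0.001]
wrist_force: [-0.2, -0.7, -0.1]
opening: 0.574
t 21.75 pos [ 0.5211 -0.1859  0.1214] d/fs [-0.003 -0.002  0.049] norm rows 0.2 dr [-0.003  0.003 -0.001]
```

```bash
python3 -m handwheel '[{"travel":[0,0,0.02],"dr":[0,0,0]},{"travel":[0,0,0.02],"dr":[0,0,0]},{"travel":[0,0,0.01],"dr":[0,0,0]},{"travel":[0,0,0],"dr":[0,0,0]},{"travel":[0,0,0],"dr":[0,0,0]}]'
python3 -c "
from h import *
go([.5205,-.186,.114],-50);print(ctrl.get_obs()['torque'],ctrl.get_obs()['wrist_force'])"
```

```text
time_s: 22.17
eef_pos: [0.5215, -0.186, 0.1135]
eef_rot: [-0.0, 0.94, 0.342, -0.001]
wrist_force: [-0.7, 0.1, 0.2]
opening: 0.574
t 22.17 pos [ 0.5215 -0.186   0.1135] d/fs [-0.005 -0.004 -0.003] norm rows 0.0 dr [-0.001  0.002 -0.   ]
[ 0.02703595 -0.01494248  0.01845126] [-0.65078439  0.13723559  0.17426807]
```

```bash
python3 -m handwheel '[{"travel":[0,0,0],"dr":[0,0,0]},{"travel":[0,0,0],"dr":[0,0,0]},{"travel":[0,0,0],"dr":[0,0,0]},{"travel":[0,0,0],"dr":[0,0,0]},{"travel":[0,0,-0.1],"dr":[0,0,0]},{"travel":[0,0,-0.2],"dr":[0,0,0]},{"travel":[0,0,-0.2],"dr":[0,0,0]},{"travel":[0,0,-0.1],"dr":[0,0,0]},{"travel":[0,0,0],"dr":[0,0,0]},{"travel":[0,0,0],"dr":[0,0,0]}]' 1
python3 -c "
from h import *
go([.397,-.200,.17],-50)"
```

```text
time_s: 23.0
eef_pos: [0.5208, -0.1857, 0.2065]
eef_rot: [-0.001, 0.94, 0.342, -0.001]
wrist_force: [-0.7, 0.2, -0.4]
opening: 1.001
t 23.00 pos [ 0.5208 -0.1857  0.2065] d/fs [-0.693 -0.456  0.246] norm rows 3.1 dr [-0.005  0.004 -0.001]
```

```bash
python3 -m handwheel '[{"travel":[-0.15,-0.1,0],"dr":[0,0,0]},{"travel":[-0.18,-0.12,0.02],"dr":[0,0,0]},{"travel":[-0.18,-0.12,0.1],"dr":[0,0,0]},{"travel":[-0.13,-0.08,0.1],"dr":[0,0,0]},{"travel":[0,0,0],"dr":[0,0,0]},{"travel":[0,0,0],"dr":[0,0,0]},{"travel":[0,0,0],"dr":[0,0,0]}]'
python3 - <<'E'
from h import *
c,i=look("w9",[("dark",(.398,-.198,.032),.022),("red",(.5205,-.186,.144),.036)])
print(proj(c,(.398,-.198,.044)),proj(c,(.5205,-.186,.144)));go([.398,-.198,.015],-50)
E
```

```text
time_s: 23.58
eef_pos: [0.4005, -0.1965, 0.1646]
eef_rot: [-0.004, 0.94, 0.342, -0.003]
wrist_force: [0.5, 0.6, 0.4]
opening: 0.997
dark (array([ 0.3958, -0.1957,  0.032 ]), (306, 203, 21, 25), array([316. , 215.2]), 'expect diam px 64.3')
red (array([ 0.5194, -0.1847,  0.144 ]), (406, 0, 129, 111), array([470.3,  53.4]), 'expect diam px 116.4')
[319.8469 218.6443] [474.1697  53.3664]
t 23.63 pos [ 0.401  -0.1966  0.1649] d/fs [-0.019  0.004  0.999] norm rows 3.6 dr [-0.019  0.004  0.002]
```

View pics/w9.png

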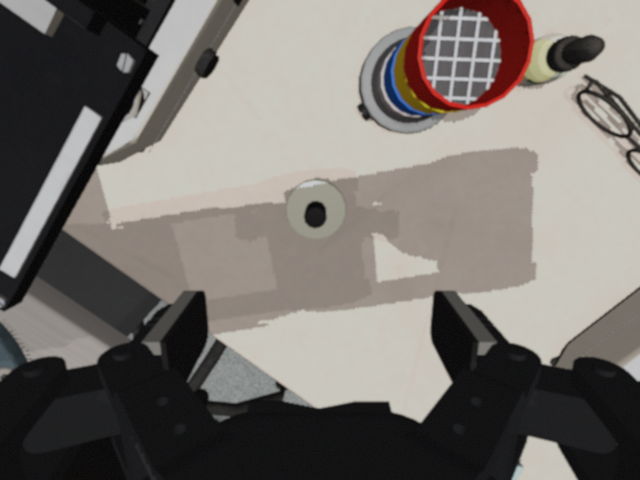

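Stack of red on yellow on blue looks straight; lid knob at (316,215), flange centre (316,209). Descend on the knob.

```bash
python3 -m handwheel '[{"travel":[-0.025,0,0],"dr":[-0.019,0.004,0]},{"travel":[0,0,0.15],"dr":[0,0,0]},{"travel":[0,0,0.2],"dr":[0,0,0]},{"travel":[0,0,0.2],"dr":[0,0,0]},{"travel":[0,0,0.1],"dr":[0,0,0]},{"travel":[0,0,0],"dr":[0,0,0]},{"travel":[0,0,0],"dr":[0,0,0]}]'
python3 -c "
from h import *
go([.3965,-.1955,.021],-50)"
```

```text
time_s: 24.22
eef_pos: [0.4072, -0.2035, 0.0688]
eef_rot: [0.007, 0.938, 0.345, 0.004]
wrist_force: [0.4, 0.8, -0.1]
opening: 0.998
t 24.22 pos [ 0.4072 -0.2035  0.0688] d/fs [-0.021 -0.092  0.317] norm rows 1.2 dr [ 0.031 -0.005  0.014]
```

```bash
python3 -m handwheel '[{"travel":[-0.021,-0.09,0],"dr":[0.03,0,0.014]},{"travel":[0,0,0],"dr":[0,0,0]},{"travel":[0,-0.01,0.08],"dr":[0,0,0]},{"travel":[0,-0.01,0.1],"dr":[0,0,0]},{"travel":[0,0,0.1],"dr":[0,0,0]},{"travel":[0,0,0],"dr":[0,0,0]},{"travel":[0,0,0],"dr":[0,0,0]}]'
python3 -c "
from h import *
go([.3965,-.1955,.021],-50)"
```

```text
time_s: 24.8
eef_pos: [0.3993, -0.1964, 0.0348]
eef_rot: [0.006, 0.94, 0.342, 0.005]
wrist_force: [0.2, -0.4, 0.8]
opening: 1.003
t 24.80 pos [ 0.3993 -0.1964  0.0348] d/fs [-0.011 -0.018  0.092] norm rows 0.3 dr [ 0.029 -0.01   0.002]
```

```bash
python3 -m handwheel '[{"travel":[-0.011,-0.018,0.03],"dr":[0.03,-0.01,0]},{"travel":[0,0,0.03],"dr":[0,0,0]},{"travel":[0,0,0.03],"dr":[0,0,0]},{"travel":[0,0,0],"dr":[0,0,0]},{"travel":[0,0,0],"dr":[0,0,0]}]'
python3 - <<'E'
from h import *
go([.3965,-.1955,.021],-50)
c,i=look("w10",[("dark",(.3965,-.1955,.032),.020)])
E
```

```text
time_s: 25.22
eef_pos: [0.3986, -0.1976, 0.0243]
eef_rot: [0.002, 0.94, 0.342, 0.001]
wrist_force: [0.2, 0.5, -0.3]
opening: 0.999
t 25.22 pos [ 0.3986 -0.1976  0.0243] d/fs [-0.002 -0.02   0.022] norm rows 0.1 dr [ 0.009 -0.001  0.002]
dark (array([ 0.3955, -0.1952,  0.032 ]), (291, 257, 40, 55), array([310.5, 284.4]), 'expect diam px 116.0')
```

View pics/w10.png

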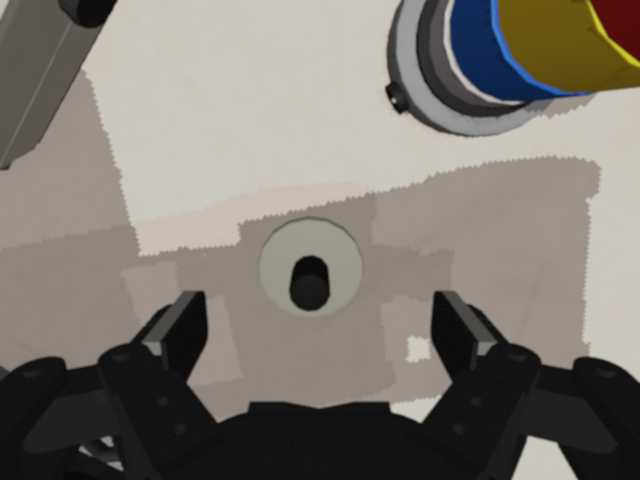

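Knob at (310,284) is midway between the jaws to within ~3 mm; trim and grip.

```bash
python3 -m handwheel '[{"travel":[0,-0.024,0.01],"dr":[0.009,0,0]},{"travel":[0,0,0.008],"dr":[0,0,0]},{"travel":[0,0,0],"dr":[0,0,0]}]'
python3 -m handwheel '[{"travel":[0,0,0],"dr":[0,0,0]},{"travel":[0,0,0],"dr":[0,0,0]},{"travel":[0,0,0],"dr":[0,0,0]},{"travel":[0,0,0],"dr":[0,0,0]},{"travel":[0,0,0],"dr":[0,0,0]},{"travel":[0,0,0],"dr":[0,0,0]},{"travel":[0,0,0],"dr":[0,0,0]},{"travel":[0,0,0],"dr":[0,0,0]},{"travel":[0,0,0],"dr":[0,0,0]},{"travel":[0,0,0],"dr":[0,0,0]}]' -1
python3 - <<'E'
from h import *
p=ctrl.get_obs()["eef_pos"]; go([p[0],p[1],.22],-50)
c,i=look("w11",[]); print(proj(c,[p[0],p[1],.018]),proj(c,[p[0],p[1],.044]))
E
```

```text
time_s: 25.52
eef_pos: [0.3962, -0.1946, 0.0216]
eef_rot: [-0.0, 0.94, 0.342, 0.0]
wrist_force: [-0.3, 0.1, -0.4]
opening: 1.001
time_s: 26.35
eef_pos: [0.3976, -0.1953, 0.0252]
eef_rot: [0.0, 0.939, 0.343, 0.001]
wrist_force: [-0.3, -0.0, 0.3]
opening: -0.002
t 26.35 pos [ 0.3976 -0.1953  0.0252] d/fs [ 0.002  0.002 -1.299] norm rows 4.7 dr [ 0.003 -0.003  0.003]
[319.0484 270.0808] [319.2527 293.2223]
```

View pics/w11.png

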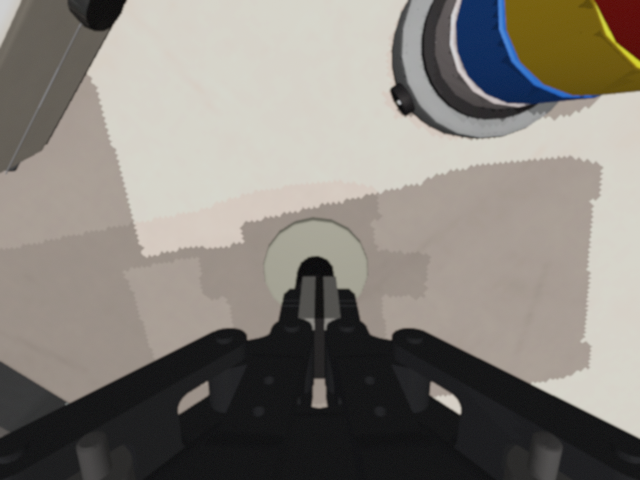

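The jaws are fully shut (opening 0), and in the picture they cover the upper part of the knob from about y = 275 down, so they closed above it. The real tips must stand higher than the nominal TCP. Reopen, go lower, grip again; the opening reading will tell.

```bash
python3 -m handwheel '[{"travel":[0,0,0],"dr":[0,0,0]},{"travel":[0,0,0],"dr":[0,0,0]},{"travel":[0,0,0],"dr":[0,0,0]},{"travel":[0,0,0],"dr":[0,0,0]},{"travel":[0,0,0],"dr":[0,0,0]},{"travel":[0,0,0.025],"dr":[0,0,0]},{"travel":[0,0,0.025],"dr":[0,0,0]},{"travel":[0,0,0.02],"dr":[0,0,0]},{"travel":[0,0,0],"dr":[0,0,0]},{"travel":[0,0,0],"dr":[0,0,0]}]' 1
python3 - <<'E'
from h import *
go([.3960,-.1955,.014],-50)
c,i=look("w12",[("dark",(.3965,-.1955,.032),.020)])
E
```

```text
time_s: 27.23
eef_pos: [0.3967, -0.1947, 0.0121]
eef_rot: [-0.001, 0.94, 0.343, 0.0]
wrist_force: [1.2, 0.2, -0.5]
opening: 1.002
t 27.23 pos [ 0.3967 -0.1947  0.0121] d/fs [-0.007  0.001 -0.013] norm rows 0.1 dr [-0.001 -0.002  0.002]
dark (array([ 0.3954, -0.1952,  0.032 ]), (297, 267, 43, 60), array([317.9, 297.2]), 'expect diam px 124.6')
```

```bash
python3 -m handwheel '[{"travel":[0,0,0],"dr":[0,0,0]},{"travel":[0,0,0],"dr":[0,0,0]},{"travel":[0,0,0],"dr":[0,0,0]},{"travel":[0,0,0],"dr":[0,0,0]},{"travel":[0,0,0],"dr":[0,0,0]},{"travel":[0,0,0],"dr":[0,0,0]},{"travel":[0,0,0],"dr":[0,0,0]},{"travel":[0,0,0],"dr":[0,0,0]},{"travel":[0,0,0],"dr":[0,0,0]},{"travel":[0,0,0],"dr":[0,0,0]}]' -1
python3 - <<'E'
from h import *
c,i=look("w13",[])
go([.3960,-.1955,.014],-50)
E
```

```text
time_s: 28.12
eef_pos: [0.3969, -0.1948, 0.0126]
eef_rot: [-0.0, 0.939, 0.343, 0.0]
wrist_force: [-0.3, 0.3, 0.6]
opening: 0.171
t 28.17 pos [ 0.3969 -0.1948  0.0126] d/fs [-0.008 -0.    -0.009] norm rows 0.0 dr [-0.    -0.002  0.002]
```

View pics/w13.png

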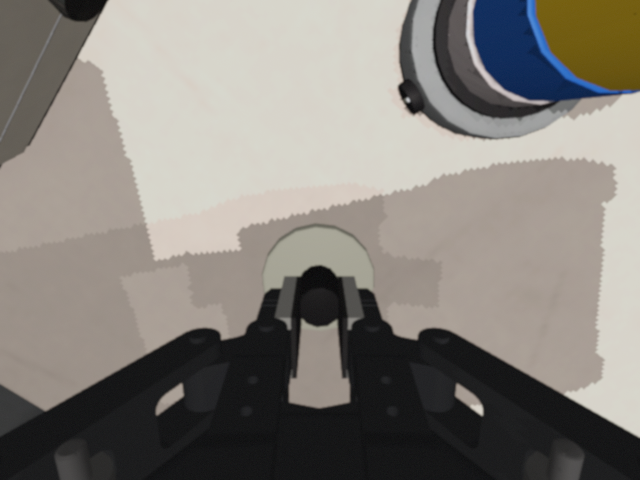

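Knob gripped centrally (319,303), opening 0.17 as an 18 mm knob should give. Lift and carry.

```bash
python3 -m handwheel '[{"travel":[0,0,-0.1],"dr":[0,0,0]},{"travel":[0,0,-0.22],"dr":[0,0,0]},{"travel":[0,0,-0.25],"dr":[0,0,0]},{"travel":[0,0,-0.25],"dr":[0,0,0]},{"travel":[0,0,-0.25],"dr":[0,0,0]},{"travel":[0,0,-0.2],"dr":[0,0,0]},{"travel":[0,0,-0.15],"dr":[0,0,0]},{"travel":[0,0,0],"dr":[0,0,0]},{"travel":[0,0,0],"dr":[0,0,0]}]'
python3 -c "
from h import *
go([.5205,-.186,.22],-50)"
```

```text
time_s: 28.92
eef_pos: [0.3946, -0.1933, 0.234]
eef_rot: [-0.003, 0.94, 0.342, -0.001]
wrist_force: [0.2, 0.1, -0.5]
opening: 0.174
t 28.92 pos [ 0.3946 -0.1933  0.234 ] d/fs [0.674 0.504 0.09 ] norm rows 3.0 dr [-0.011 -0.     0.002]
```

```bash
python3 -m handwheel '[{"travel":[0.12,0.1,0],"dr":[-0.01,0,0]},{"travel":[0.16,0.12,0],"dr":[0,0,0]},{"travel":[0.16,0.12,0],"dr":[0,0,0]},{"travel":[0.15,0.11,0],"dr":[0,0,0]},{"travel":[0.08,0.06,0],"dr":[0,0,0]},{"travel":[0,0,0],"dr":[0,0,0]},{"travel":[0,0,0],"dr":[0,0,0]},{"travel":[0,0,0],"dr":[0,0,0]}]'
python3 -c "
from h import *
go([.5208,-.186,.178],-50)"
```

```text
time_s: 29.58
eef_pos: [0.5209, -0.1844, 0.2218]
eef_rot: [-0.006, 0.94, 0.342, -0.005]
wrist_force: [0.0, 0.4, -0.0]
opening: 0.173
t 29.58 pos [ 0.5209 -0.1844  0.2218] d/fs [-0.006  0.012  0.292] norm rows 1.1 dr [-0.028  0.01  -0.002]
```

```bash
python3 -m handwheel '[{"travel":[0,0.01,0],"dr":[-0.028,0.01,0]},{"travel":[0,0,0.08],"dr":[0,0,0]},{"travel":[0,0,0.1],"dr":[0,0,0]},{"travel":[0,0,0.07],"dr":[0,0,0]},{"travel":[0,0,0],"dr":[0,0,0]},{"travel":[0,0,0],"dr":[0,0,0]}]'
python3 -c "
from h import *
go([.5208,-.186,.1466],-50)"
```

```text
time_s: 30.08
eef_pos: [0.5168, -0.1859, 0.1798]
eef_rot: [0.0, 0.94, 0.34, -0.001]
wrist_force: [0.2, -0.7, 0.2]
opening: 0.173
t 30.08 pos [ 0.5168 -0.1859  0.1798] d/fs [0.021 0.018 0.222] norm rows 0.8 dr [-0.     0.002 -0.008]
```

```bash
python3 -m handwheel '[{"travel":[0.021,0.018,0],"dr":[0,0,-0.008]},{"travel":[0,0,0.05],"dr":[0,0,0]},{"travel":[0,0,0.05],"dr":[0,0,0]},{"travel":[0,0,0.05],"dr":[0,0,0]},{"travel":[0,0,0],"dr":[0,0,0]},{"travel":[0,0,0],"dr":[0,0,0]}]'
python3 -c "
from h import *
go([.5208,-.186,.1466],-50)"
```

```text
time_s: 30.58
eef_pos: [0.5219, -0.1867, 0.1565]
eef_rot: [0.001, 0.94, 0.342, 0.0]
wrist_force: [0.1, -0.3, -1.0]
opening: 0.172
t 30.58 pos [ 0.5219 -0.1867  0.1565] d/fs [-0.003 -0.009  0.066] norm rows 0.2 dr [ 0.004  0.001 -0.   ]
```

```bash
python3 -m handwheel '[{"travel":[0,-0.008,0.025],"dr":[0.004,0,0]},{"travel":[0,0,0.025],"dr":[0,0,0]},{"travel":[0,0,0.015],"dr":[0,0,0]},{"travel":[0,0,0],"dr":[0,0,0]},{"travel":[0,0,0],"dr":[0,0,0]}]'
python3 -c "
from h import *
go([.5208,-.186,.1466],-50);print(ctrl.get_obs()['wrist_force'])"
```

```text
time_s: 31.0
eef_pos: [0.5218, -0.186, 0.1467]
eef_rot: [0.001, 0.94, 0.342, 0.0]
wrist_force: [-0.4, 0.4, -0.1]
opening: 0.174
t 31.00 pos [ 0.5218 -0.186   0.1467] d/fs [-0.005 -0.005  0.   ] norm rows 0.0 dr [ 0.003 -0.001  0.   ]
[-0.38705713  0.35714289 -0.13959975]
```

At seating depth, no load. Release, rise, and step back for the check.

```bash
python3 -m handwheel '[{"travel":[0,0,0],"dr":[0,0,0]},{"travel":[0,0,0],"dr":[0,0,0]},{"travel":[0,0,0],"dr":[0,0,0]},{"travel":[0,0,0],"dr":[0,0,0]},{"travel":[0,0,0],"dr":[0,0,0]},{"travel":[0,0,0],"dr":[0,0,0]},{"travel":[0,0,-0.1],"dr":[0,0,0]},{"travel":[0,0,-0.2],"dr":[0,0,0]},{"travel":[0,0,-0.2],"dr":[0,0,0]},{"travel":[0,0,-0.2],"dr":[0,0,0]},{"travel":[-0.15,0.1,-0.1],"dr":[0,0,0]},{"travel":[-0.2,0.15,0],"dr":[0,0,0]},{"travel":[-0.2,0.15,0],"dr":[0,0,0]},{"travel":[-0.2,0.15,0],"dr":[0,0,0]},{"travel":[-0.1,0.1,0],"dr":[0,0,0]},{"travel":[0,0,0],"dr":[0,0,0]},{"travel":[0,0,0],"dr":[0,0,0]}]' 1
python3 - <<'E'
from h import *
np.set_printoptions(precision=1,suppress=True)
s=viewer.camera("scene");c=viewer.get_calibration("scene");w=viewer.camera("wrist");cw=viewer.get_calibration("wrist");t=viewer.camera("top")
cv2.imwrite("pics/s9.png",s[:,:,::-1])
for z in(.026,.048,.08,.112,.144,.152,.178): print(z,proj(c,(.5185,-.1865,z)),proj(cw,(.5205,-.186,z)))
A=cv2.resize(s[150:290,130:290],(400,350),interpolation=cv2.INTER_CUBIC)
B=cv2.resize(w[0:280,160:480],(400,350)); cv2.imwrite("pics/fin.png",np.hstack([A,B])[:,:,::-1]); cv2.imwrite("pics/wf.png",w[:,:,::-1])
E
```

```text
time_s: 32.42
eef_pos: [0.4849, -0.3478, 0.2731]
eef_rot: [0.002, 0.939, 0.344, -0.0]
wrist_force: [1.0, 0.3, 0.5]
opening: 1.002
0.026 [193.6 252.4] [218.7  58.8]
0.048 [191.5 243.4] [212.8  55. ]
0.08 [188.2 229.8] [203.   48.5]
0.112 [184.7 215.4] [191.   40.7]
0.144 [181.  200.2] [176.3  31.1]
0.152 [180.1 196.2] [172.   28.4]
0.178 [176.9 183.1] [156.3  18.1]
```

View pics/fin.png

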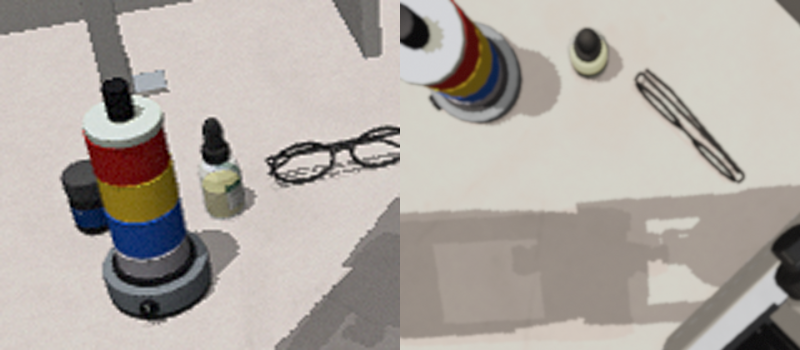

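The stack is straight, with even bands. The knob top is at scene (176.8,183.2) against (176.9,183.1) predicted for a fully seated lid, and the bystanders look untouched.

```bash
python3 -c "
from bench import ctrl
print(ctrl.hand_in(), ctrl.get_obs()['time_s'])"
```

```text
the job is handed in; nothing more can be done
the job is handed in; nothing more can be done
```

I built the stack on the shaker: blue sieve in the pan, then yellow, red and the white lid. I handed it in a little after 32 s of robot time; hand-in gives no verdict.

- **Final check:** in the last scene picture the stack is straight with even bands. The lid's knob top is within 0.2 px of where a fully seated lid should be, (176.8, 183.2) against (176.9, 183.1). No piece showed any load when released. The arm is well clear. The bottle, canister and spectacles look unmoved and upright, judged by eye, not measured.
- **What failed on the way:** the first grip on the lid knob closed on nothing, because the real fingertips stand about 20 mm higher than I had assumed. I went about 12 mm lower and gripped it; the opening reading of 0.17 fits an 18 mm knob. The sieves were therefore probably held only by the top few millimetres of their frames, but none shifted in the grip.
- **What disagreed:** position estimates from the three cameras differed by 3 to 8 mm. I placed the pieces from the close wrist views and left the rest to the tapered feet. I did not measure the seating depth of yellow and red directly.

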